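# Sugaring drum: run a batch of biscuits

## Task

Run the batch of biscuits through the sugaring drum. Slide the steel dish fully home under the drum, turn the drum so that its port faces straight up, and put every biscuit from the wooden board into the level loading scoop; only then lift the scoop's knob to tip it by at least 45 degrees so that they all drop into the drum, and lower the scoop back to level. Then crank the drum over until its port faces down and it has emptied into the dish, crank it back to port up, and slide the dish with all the biscuits out by its handle to the middle of the rubber mat, square to the mat; leave the mug, the jar and the tin alone.

Things in the scene. Friction and masses are not known exactly. Their poses are not given: they have to be found in the camera images.
- machine: Small sugaring machine fixed to the counter: steel frame, clear drum. Origin on the counter under the drum's centre; x along the axle (crank at the -x end, towards the robot), +y to the loading scoop, -y the open side where the dish slides in. Feet at x = +-66 mm (8 wide, 12 high, y -90 to 145 mm) leave a lane 124 mm wide; a 30 mm high cross bar at y = 91 mm stops the dish.
- drum_center (a point): Centre of the drum on its axle, 118 mm above the machine's origin. Drum 62 mm outer and 57 mm inner radius, 112 mm long, lowest point 56 mm above the counter. Frame plates 8 mm thick stand at machine x = +-66 mm, up to 140 mm high. A clear guard plate stands along x at machine y = -56 mm, from 168 to 228 mm high.
- drum (a joint): Angle of the drum, rad: 0 = port straight up, 1.57 = port towards machine -y, 3.14 = port straight down (turns only from -0.4 to 3.4). Positive is clockwise seen from the robot. Stiff: it stays where it is left; about 3 N at the crank handle turns it. The port is an opening 84 degrees wide along the drum (about 80 by 104 mm).
- crank_grip (a point): Point to grip on the crank handle, a black cylinder 18 mm thick, 50 mm long, parallel to the axle, revolving freely on its pin, so it can be held tight with the tool always pointing down, fingers closing along machine y. At drum angle a it is at machine x = -130, y = 45 cos a, z = 118 + 45 sin a (mm). The crank arm is at machine x = -92 to -100 mm.
- scoop (a joint): Tilt of the loading scoop, rad: 0 = level (resting on its stop; it falls back there when let go), grows as the knob end is lifted, at most 1.05. It weighs 250 g.
- scoop_hinge (a point): Middle of the scoop's mouth edge, on its hinge line, which is parallel to machine x: machine y = 35 mm, z = 183 mm. Axes of the scoop: x along the hinge, y from the mouth to the knob, z up when level.
- scoop_in (a point): Centre of the scoop's inner floor, 72.5 mm from the hinge along the scoop's y; axes turn with the scoop. The scoop is a steel tray, inside 84 mm (x) by 145 mm (y), 3 mm side walls 22 mm high on three sides, open at the mouth over the drum.
- scoop_knob (a point): Centre of the scoop's black knob, a roller 24 mm thick and 30 mm long along the scoop's x on a central stub at the outer end; it revolves freely about x, so it can be pinched by its two flat ends (fingers closing along machine x) with the tool kept pointing down. 182 mm from the hinge along the scoop's y, 10 mm above its floor; the end wall is 34 mm from its centre.
- dish: Loose steel dish, 104 mm (x) by 170 mm (y), 28 mm high, walls and floor 4 mm, about 350 g; origin under the tray's centre. A black handle bar 14 mm wide (x), 9 to 23 mm above the counter, sticks out from y = -85 to -160 mm; slide the dish along the counter by it. Home: its origin at the machine's origin, handle towards machine -y.
- dish_grip (a point): Point to grip on the dish's handle: y = -135 mm, 16 mm high, in the dish's frame.
- mat: Flat rubber mat on the counter, 150 mm (x) by 220 mm (y), 1.5 mm thin and let into the surface (nothing catches on it); origin at its centre, axes along its sides. The dish's x and y should lie along the mat's, the handle at the mat's -y side.
- board: Fixed dark wooden board, 140 mm square, 12 mm high, on which the biscuits wait 80 mm apart; origin under its centre.
- biscuit1: Round hard biscuit, 30 mm across, 20 mm high, flat base and domed top with upright sides from 3 to 12 mm, 20 g; origin at the centre of its base, z up. There are two to four biscuits; absent ones read None.
- biscuit2: Round hard biscuit, 30 mm across, 20 mm high, flat base and domed top with upright sides from 3 to 12 mm, 20 g; origin at the centre of its base, z up. There are two to four biscuits; absent ones read None.
- biscuit3: Round hard biscuit, 30 mm across, 20 mm high, flat base and domed top with upright sides from 3 to 12 mm, 20 g; origin at the centre of its base, z up. There are two to four biscuits; absent ones read None.
- biscuit4: Round hard biscuit, 30 mm across, 20 mm high, flat base and domed top with upright sides from 3 to 12 mm, 20 g; origin at the centre of its base, z up. There are two to four biscuits; absent ones read None.
- mug: White mug, 80 mm across, 95 mm high, to be left alone; origin under its centre.
- jar: Glass jar, 90 mm across, 130 mm high, to be left alone; origin under its centre.
- tin: Steel tin, 80 mm across, 120 mm high, to be left alone; origin under its centre.

How it is judged:
By the outcome, as a careful person would: the job done as asked, in the order asked, and still so for the second after the job is handed in, with the robot touching nothing.
Of biscuit1, biscuit2, biscuit3, biscuit4 only 2 to 4 are there at a start; the rules pass over those that are not, and their reading is None.
At some moment in a run one of dish may be knocked a few centimetres aside while the robot is not near it.
Once in a run the grip may slacken for a moment while it holds something.
It also fails if it takes over 210 s, if anything falls off the work surface, if the arm or the gripper's body presses on something with over 40 N, if the wrist force passes 120 N, or if a joint passes its speed limit or range.

## Robot

A 7-joint arm with a two-finger parallel gripper is mounted at the origin on the work surface. World frame = base frame: x ahead of the robot, y to its left, z up, the work surface at z = 0. Lengths are in m, angles in rad, forces in N, time in s.
With the tool pointing down it reaches from about 0.425 to 0.875 m from the base axis. Payload 4.7 kg.
Tool frame: the origin (TCP) lies midway between the tips of the shut fingers; the grasp point (between the pads) lies 19 mm behind it; z points along the fingers, y is the direction in which the jaws open and shut (so a half turn about z gives the same grasp; the last joint's range is limited). The gripper opens to 87 mm and grips with 3 to 60 N. Pads are 19 mm wide; open, the fingers measure 117 mm over their backs; the gripper's body (75 mm by 190 mm) begins 51 mm behind the grasp point.
Start: joints at [1.214, 0.321, -0.07, 1.45, 0.023, 1.371, -0.057], TCP at [0.236, -0.606, 0.223] pointing down, gripper open.
Joint ranges: [-2.86, 2.86], [-0.3, 2.09], [-1.38, 1.24], [0.06, 2.45], [-1.56, 4.7], [0.09, 2.05], [-2.69, 2.69]. Speed limits (rad/s): [2.57, 2.57, 3.14, 3.14, 3.14, 3.14, 3.14].

## Interface

Orientations are given as a rotation vector (axis times angle).
In Python, from bench import get_state, eyes, job gives the robot as it stands. The module is installed in compiled form; this text tells all that it offers.
- The arm moves only by the shell command python3 -m jog 'ROWS' [FORCE]. ROWS is JSON, a list that holds one entry, the list of rows, each a list of 5 numbers: the opening, from 0 (shut) to 1 (fully open), then the shift along the tool's x, y, z in units of 40 mm (1.0 is 40 mm), then the turn about the tool's z in units of 5 degrees (1.0 is 5 degrees). In form: [[[jaw, dx, dy, dz, turn], ...]]. A call has 1 to 10 rows; each row shifts and turns the commanded pose from where the row before left it, along the tool's axes as they then stand; what a row does not reach is not made up. A row lasts 1/8 s, in which the tool goes at most 62.5 mm and 10.7 degrees, less where a joint would pass 70% of its speed; a pose out of reach is approached as far as the arm can. A call is refused whole if a number of a shift passes 1 or a number of a turn 1, either way. A call with a gripper value outside its range is refused whole. The fingers move at their own pace and stop on an object; FORCE is the grip in N (left out, the last holds). Time passes only in rows, so rows that do not move let the fingers close. It gives the time, the measured TCP pose, the force and the opening at its end, in the units of the state.
- get_state(): the state, without advancing time (a new reading comes with each control period).
- eyes.get_image(name): name is "scene" or "top" or "wrist"; returns (picture, depth): 384x512x3 uint8, red, green, blue; 384x512 float32, m along the optical axis (not along the pixel's ray), 0 where there is no reading.
- eyes.camera_params(name): a dict with "camera_matrix" (3x3 intrinsics, pixels), "pose" (4x4, takes a point from camera to world coordinates); the wrist camera has in their place "mount" (4x4, takes a point from camera to tool coordinates, whose origin is the TCP and whose axes are the flange's). Camera axes: x right, y down, z forward; pixel columns grow to the right and rows downward; lengths in m; the calibration is good to about 2 mm. The wrist camera is an equidistant fisheye: a pixel r from the principal point sees the ray r / f radians off the axis. A picture is of the moment at which its call begins: read the wrist's pose just before it. camera_params takes no time and is no camera call.
- job.close_job(): hands the job in, once; it reports no verdict.
The state is a dict: "time": time; "joint_positions": joint angles; "qd": joint speeds; "joint_torque": joint torques, N m; "position": TCP position; "tool_rot": TCP orientation; "ft_force": force on the tool from outside, world axes, zero at the start; "torque": the same for the moment, N m; "grip_width": opening from 0.0 (shut) to 1.0 (fully open).
Only numpy, scipy, OpenCV 4.12 (cv2) and the standard library are available. Lean on these libraries where they do the work, as an engineer would, in place of code of your own. Each camera call takes 0.05 s, during which the arm holds its last target. There are 200 camera calls.

## Working session

There is one attempt and no reset: what is moved stays moved. The work goes in short steps, Python scripts to look and compute and a shell command to move; the robot and the scene stay as the last step left them, time stands still between calls to the robot, and variables do not carry over. Pictures are saved under pics/ and viewed, about 12 in all and at most 16, crops included, and the job is handed in when it is done.

```bash
mkdir -p pics
python3 - <<'E'
from bench import get_state, eyes
import cv2,numpy as np
s=get_state();print(s)
for n in("scene","top"):
    im,d=eyes.get_image(n);cv2.imwrite(f"pics/{n}0.png",im[...,::-1]);np.savez(f"{n}0.npz",im=im,d=d)
    p=eyes.camera_params(n);print(n,p)
print(eyes.camera_params("wrist"))
E
```

```text
{'time': 0.0, 'joint_positions': array([ 1.21410482,  0.32180939, -0.07009471,  1.45165511,  0.02260374,
        1.37079592, -0.05689117]), 'qd': array([ 0.0010882 , -0.00052035,  0.00019418, -0.00062949,  0.00014123,
       -0.00146004, -0.00063766]), 'joint_torque': array([ 9.25268387e-05, -4.91286957e+01, -4.03928999e-01, -3.12523592e+01,
       -6.39208616e-02,  4.37513762e-02,  1.88769641e-04]), 'position': array([ 0.23529031, -0.60533509,  0.22148041]), 'tool_rot': array([-3.08594564e+00, -5.78846073e-01,  6.94875704e-04]), 'ft_force': array([ 0.56668671, -1.04050288, -0.25091167]), 'torque': array([-0.00346183,  0.00021309, -0.01396043]), 'grip_width': 1.0014965114961563}
scene {'camera_matrix': array([[356.12724901,   0.        , 258.53449782],
       [  0.        , 356.12724901, 189.3146096 ],
       [  0.        ,   0.        ,   1.        ]]), 'pose': array([[-0.45519759,  0.48208218, -0.7485933 ,  1.22901716],
       [ 0.89034691,  0.23813022, -0.38804171,  0.33315975],
       [-0.00880531, -0.84314338, -0.53761669,  0.63004249],
       [ 0.        ,  0.        ,  0.     
[... 275 characters left out ...]
-0.99871745, -0.04891446,  0.01307001, -0.02059104],
       [-0.00172203, -0.22517865, -0.97431597,  1.64372018],
       [ 0.        ,  0.        ,  0.        ,  1.        ]])}
{'camera_matrix': array([[297.31863964,   0.        , 258.56050001],
       [  0.        , 297.31863964, 190.74990754],
       [  0.        ,   0.        ,   1.        ]]), 'mount': array([[ 5.16685226e-05, -9.68681207e-01, -2.48307706e-01,
         6.78108740e-02],
       [ 9.99999794e-01,  2.08959232e-04, -6.07095009e-04,
         5.78248463e-04],
       [ 6.39967713e-04, -2.48307623e-01,  9.68681018e-01,
        -1.62021579e-01],
       [ 0.00000000e+00,  0.00000000e+00,  0.00000000e+00,
         1.00000000e+00]])}
```

View pics/top0.png

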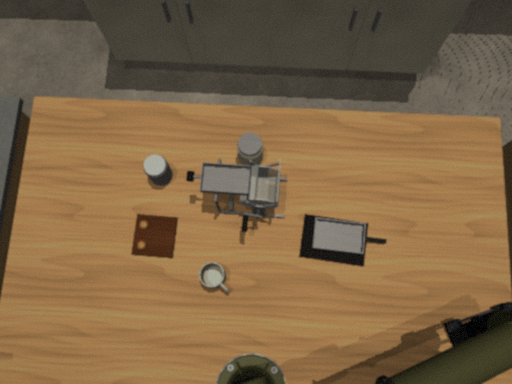

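View pics/scene0.png

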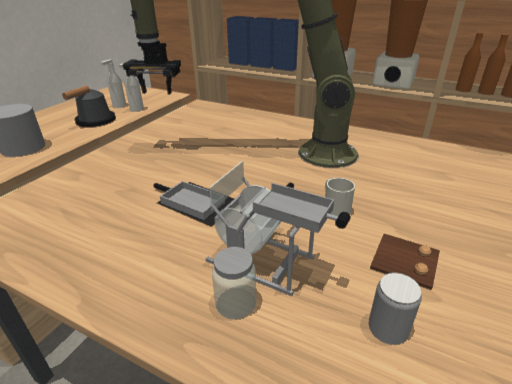

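The top view shows the machine around (245,185) with its scoop to the left and knob at (190,176). The crank is at (245,225), the dish on the mat at (340,237), and the board with two biscuits at (142,224) and (141,245). The scene view confirms two biscuits.

```bash
cat > h.py <<'E'
import numpy as np,cv2
from bench import get_state,eyes
from scipy.spatial.transform import Rotation as R
def ray(n,u,v,st=None):
    p=eyes.camera_params(n);K=p["camera_matrix"]
    x=(u-K[0,2])/K[0,0];y=(v-K[1,2])/K[1,1]
    if n=="wrist":
        r=np.hypot(x,y);d=np.array([x/r*np.sin(r),y/r*np.sin(r),np.cos(r)])
        T=np.eye(4);T[:3,:3]=R.from_rotvec(st["tool_rot"]).as_matrix();T[:3,3]=st["position"];T=T@p["mount"]
    else: d=np.array([x,y,1.]);T=p["pose"]
    return T[:3,3],T[:3,:3]@d
def onz(n,u,v,z,st=None):
    o,d=ray(n,u,v,st);return o+d*(z-o[2])/d[2]
def proj(n,P,st=None):
    p=eyes.camera_params(n);K=p["camera_matrix"]
    if n=="wrist":
        T=np.eye(4);T[:3,:3]=R.from_rotvec(st["tool_rot"]).as_matrix();T[:3,3]=st["position"];T=T@p["mount"]
    else:T=p["pose"]
    q=np.linalg.inv(T)@np.append(P,1);
    if n=="wrist":
        r=np.hypot(q[0],q[1]);th=np.arctan2(r,q[2]);return K[:2,2]+K[0,0]*th*q[:2]/r
    return K[:2,2]+K[0,0]*q[:2]/q[2]
def snap(n,f):
    st=get_state();im,d=eyes.get_image(n);np.savez(f+".npz",im=im,d=d,pos=st["position"],rot=st["tool_rot"]);cv2.imwrite(f"pics/{f}.png",im[...,::-1]);return im,d,st
E
python3 - <<'E'
from h import *
im=np.load("top0.npz")["im"]
c=cv2.resize(im[130:280,125:395],None,fx=2.95,fy=2.95,interpolation=cv2.INTER_CUBIC)
cv2.imwrite("pics/c1.png",c[...,::-1])
hsv=cv2.cvtColor(im,cv2.COLOR_RGB2HSV)
dark=((hsv[...,2]<60)*255).astype(np.uint8);dark[:125]=0;dark[290:]=0
n,l,s,ce=cv2.connectedComponentsWithStats(dark)
for i in range(1,n):
    if s[i,4]>15:
        cnt=cv2.findContours((l==i).astype(np.uint8),0,2)[0][0];r=cv2.minAreaRect(cnt)
        print(s[i],ce[i].round(1),r, onz("top",*r[0],0).round(3))
E
```

```text
[   0  125   28  165 1607] [ 10.5 191.1] ((7.297511577606201, 205.973388671875), (13.410646438598633, 166.2076416015625), 9.398233413696289) [0.562 0.878 0.   ]
[503 141   9 126 556] [508.7 186.6] ((507.0, 203.5), (125.0, 8.0), 90.0) [ 0.658 -0.853  0.   ]
[149 166  23  19 195] [162.5 177.6] ((161.7657470703125, 177.25489807128906), (14.1121187210083, 21.517488479614258), 62.241458892822266) [0.692 0.352 0.   ]
[259 168   9   8  51] [262.7 171.7] ((262.770263671875, 171.8783721923828), (7.39795446395874, 7.39795446395874), 9.462322235107422) [ 0.73  -0.002  0.   ]
[187 172   7   9  50] [189.8 175.9] ((189.80772399902344, 175.9615478515625), (5.4912519454956055, 8.629110336303711), 11.309932708740234) [0.702 0.254 0.   ]
[229 193   8   9  33] [231.5 196.2] ((231.14617919921875, 195.86923217773438), (6.573840141296387, 8.062257766723633), 29.744882583618164) [0.637 0.104 0.   ]
[216 202   5  10  19] [217.7 206.4] ((217.75860595703125, 206.39654541015625), (9.47046184539795, 1.8569533824920654), 68.19859313964844) [0.597 0.148 0.   ]
[251 205  15  11  91] [258.5 210.5] ((257.9341735839844, 210.30731201171875), (15.784525871276855, 7.473204612731934), 12.094757080078125) [0.59  0.008 0.   ]
[242 215   7  17  76] [244.5 222.6] ((244.8155975341797, 223.02871704101562), (5.070001602172852, 16.20589828491211), 5.194429397583008) [0.543 0.051 0.   ]
[300 215  64  51 986] [324.5 247.6] ((333.61688232421875, 240.01779174804688), (63.80889892578125, 41.586463928222656), 8.652542114257812) [ 0.5   -0.255  0.   ]
[365 237  20   7  70] [374.2 240.1] ((374.39642333984375, 239.53175354003906), (5.93914794921875, 19.13141632080078), 86.98721313476562) [ 0.508 -0.394  0.   ]
```

View pics/c1.png

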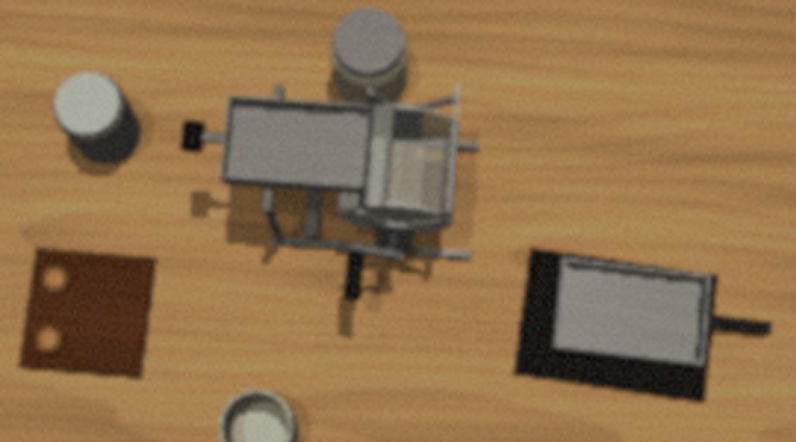

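The crop shows the scoop at (298,143), the crank handle at (354,275) and the near foot running from (275,240) to (470,257). The mat corners, dish and handle tip (768,328), and board corners are all clear.

Run:
```python
from h import *
f=lambda u,v,z:onz("top",125+u/2.95,130+v/2.95,z)[:3]
def P(name,pts,z):
    q=np.array([f(u,v,z) for u,v in pts]);print(name,(q[:,:2]*1000).round(0).tolist());return q
foot=P("foot",[(275,240),(470,257)],.012)
d=foot[0]-foot[1];print("len",np.linalg.norm(d),"yaw +y:",np.degrees(np.arctan2(-d[0],d[1])))
k=P("knob",[(192,135)],.2);
sc=P("scoop corners",[(231,97),(222,182),(366,189),(372,103)],.205)
P("crank .118-.16",[(355,250),(352,298)],.118)
P("crank .16",[(355,250),(352,298)],.16)
m=P("mat",[(533,249),(716,275),(703,401),(515,374)],0);print("mat c",m.mean(0))
for a,b in((0,1),(3,2),):
    e=m[a]-m[b];print(np.degrees(np.arctan2(-e[0],e[1])))
di=P("dish top",[(562,257),(715,277),(703,364),(553,348)],.028)
for a,b in((0,1),(3,2),):
    e=di[a]-di[b];print(np.degrees(np.arctan2(-e[0],e[1])))
P("handle",[(715,322),(769,328)],.023)
b=P("board",[(37,247),(155,258),(142,377),(21,366)],.012);print(b.mean(0))
P("bis",[(54,278),(47,339)],.027)
D=np.load("top0.npz")["d"]
P("tin",[(89,104)],.12);P("jar",[(369,42)],.13);P("mug",[(258,425)],.095)
```

```text
foot [[577.0, 144.0], [568.0, -84.0]]
len 0.22759669157633214 yaw +y: -2.2121469742015956
knob [[645.0, 220.0]]
scoop corners [[687.0, 181.0], [594.0, 184.0], [594.0, 34.0], [688.0, 33.0]]
crank .118-.16 [[548.0, 46.0], [495.0, 46.0]]
crank .16 [[539.0, 44.0], [487.0, 44.0]]
mat [[584.0, -157.0], [564.0, -371.0], [416.0, -356.0], [437.0, -141.0]]
mat c [ 0.50027789 -0.25638822  0.        ]
-5.411219712454733
-5.325120501151414
dish top [[570.0, -188.0], [556.0, -364.0], [455.0, -351.0], [465.0, -181.0]]
-4.749399926242762
-3.2575753319027907
handle [[505.0, -365.0], [501.0, -426.0]]
board [[555.0, 420.0], [549.0, 282.0], [410.0, 284.0], [416.0, 423.0]]
[0.48244138 0.35212911 0.012     ]
bis [[517.0, 392.0], [446.0, 393.0]]
tin [[698.0, 350.0]]
jar [[783.0, 43.0]]
mug [[356.0, 140.0]]
```

```bash
cat > go.py <<'E'
import sys;from h import *
# usage: go.py x y z theta_deg -> needed shift in tool units and turn
x,y,z,th=map(float,sys.argv[1:5]);s=get_state();M=R.from_rotvec(s["tool_rot"]).as_matrix()
t0=np.degrees(np.arctan2(M[1,0],M[0,0]));d=np.array([x,y,z])-s["position"]
a=np.radians(th);Mt=np.array([[np.cos(a),np.sin(a),0],[np.sin(a),-np.cos(a),0],[0,0,-1]])
print("t",round(s["time"],2),"pos",s["position"].round(4),"theta",t0.round(2),"w",round(s["grip_width"],3),"F",s["ft_force"].round(1))
print("turn units",((t0-th)/5).round(2),"shift now",(M.T@d/.04).round(3),"shift after turn",(Mt.T@d/.04).round(3))
E
python3 -m jog '[[[1,0,0,0,-1],[1,0,0,0,-1],[1,0,0,0,-1],[1,0,0,0,-1],[1,0,0,0,-1],[1,0,0,0,-1],[1,0,0,0,-1],[1,0,0,0,-1],[1,0,0,0,-1],[1,0,0,0,-1]]]'
python3 -m jog '[[[1,0,0,0,-1],[1,0,0,0,-1],[1,0,0,0,-1],[1,0.7,0.9,0,0],[1,0.7,0.9,0,0],[1,0.7,0.9,0,0],[1,0.7,0.9,0,0],[1,0.7,0.9,0,0],[1,0.7,0.9,0,0],[1,0.7,0.9,0,0]]]'
python3 -m jog '[[[1,0,0,0,0],[1,0,0,0,0]]]'
python3 go.py 0.503 -0.40 0.12 86; python3 -c "
from h import *
snap('wrist','w1')"
```

```text
time: 1.35
position: [0.2354, -0.6056, 0.2219]
tool_rot: [-2.55, -1.833, -0.0]
ft_force: [0.5, -0.3, -0.1]
grip_width: 1.003
time: 2.6
position: [0.5006, -0.4258, 0.222]
tool_rot: [-2.293, -2.147, 0.0]
ft_force: [0.2, 0.4, -0.0]
grip_width: 1.001
time: 2.85
position: [0.499, -0.4272, 0.222]
tool_rot: [-2.293, -2.147, 0.002]
ft_force: [0.1, -0.0, -0.3]
grip_width: 0.998
t 2.85 pos [ 0.499  -0.4272  0.222 ] theta 86.23 w 0.998 F [ 0.1 -0.  -0.3]
turn units 0.05 shift now [0.686 0.058 2.549] shift after turn [0.686 0.051 2.549]
```

View pics/w1.png

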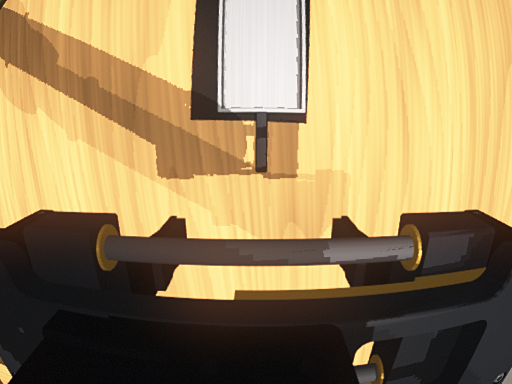

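The wrist view shows the handle from (262,115) to (262,172). The dish's near edge runs (219,110)–(303,112) and the mat's near corners are at (192,120) and (307,122).

```bash
python3 - <<'E'
from h import *
s=get_state()
g=lambda u,v,z:(onz("wrist",u,v,z,s)[:2]*1000).round(1)
print("handle",g(262,116,.023),g(262,171,.023))
print("dish",g(219,110,.028),g(303,112,.028), "far-ish",g(219.5,20,.028),g(305.5,20,.028))
print("mat",g(192,120,0),g(307,122,0),g(196,10,0),g(310.5,10,0))
E
python3 go.py 0.503 -0.40 0.12 86
```

```text
handle [ 507.2 -361.1] [ 502.8 -428.5]
dish [ 456.7 -349.9] [ 556.3 -358.9] far-ish [ 464.4 -237.6] [ 567.7 -244. ]
mat [ 416.4 -358.6] [ 565. -372.] [ 430.9 -208.9] [ 580.7 -220.2]
t 2.9 pos [ 0.4984 -0.428   0.2221] theta 86.14 w 1.0 F [-0.3 -1.   0.1]
turn units 0.03 shift now [0.708 0.071 2.552] shift after turn [0.707 0.066 2.552]
```

```bash
python3 -m jog '[[[1,0.3,0.1,0.9,0],[1,0.3,0.1,0.9,0],[1,0,0,0.9,0],[1,0,0,0.9,0],[1,0,0,0.9,0],[1,0,0,0.85,0],[0.1,0,0,0,0],[0.1,0,0,0,0],[0.1,0,0,0,0],[0.1,0,0,0,0]]]' 30
python3 -m jog '[[[0.0,0,0,0,0],[0,0,0,0,0],[0,0,0,0,0],[0,0,0,0,0]]]'
python3 go.py 0.640 -0.14 0.006 88;python3 -c "
from h import *
snap('top','t2')"
```

```text
time: 4.15
position: [0.5101, -0.4041, 0.0101]
tool_rot: [2.291, 2.146, 0.0]
ft_force: [0.6, 0.4, 0.5]
grip_width: 0.633
time: 4.65
position: [0.509, -0.4034, 0.0085]
tool_rot: [-2.293, -2.147, 0.001]
ft_force: [-1.1, 0.0, 0.3]
grip_width: 0.172
t 4.65 pos [ 0.509  -0.4034  0.0085] theta 86.24 w 0.172 F [-1.1  0.   0.3]
turn units -0.35 shift now [6.785 2.836 0.06 ] shift after turn [6.695 3.043 0.062]
```

```bash
python3 -m jog '[[[0,0.28,0.52,0,0],[0,0.28,0.52,0,0],[0,0.28,0.52,0,0],[0,0.28,0.52,0,0],[0,0.28,0.52,0,0],[0,0.28,0.52,0,-0.4],[0,0,0,0,0],[0,0,0,0,0]]]'
python3 go.py 0.640 -0.135 0.006 88;python3 - <<'E'
from h import *
im,d,s=snap('wrist','w2');im2,_,_=snap('top','t2')
c=cv2.resize(im2[150:260,200:330],None,fx=4.5,fy=4.5,interpolation=cv2.INTER_CUBIC)
cv2.imwrite('pics/cmp.png',np.vstack([cv2.resize(im[:200],(585,229)),c])[...,::-1])
E
```

```text
time: 5.7
position: [0.639, -0.3434, 0.0085]
tool_rot: [-2.255, -2.187, -0.002]
ft_force: [0.2, 1.4, 0.0]
grip_width: 0.16
t 5.7 pos [ 0.639  -0.3434  0.0085] theta 88.24 w 0.16 F [0.2 1.4 0. ]
turn units 0.05 shift now [ 5.208 -0.136  0.068] shift after turn [ 5.207 -0.157  0.063]
```

View pics/w2.png

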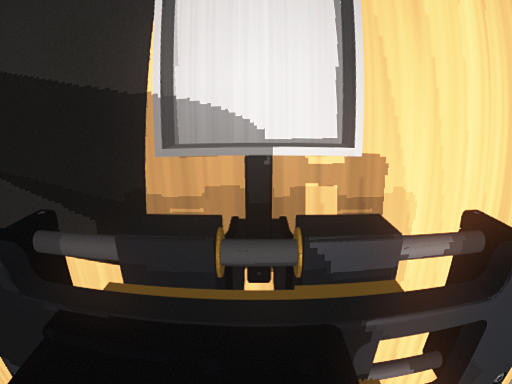

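View pics/cmp.png

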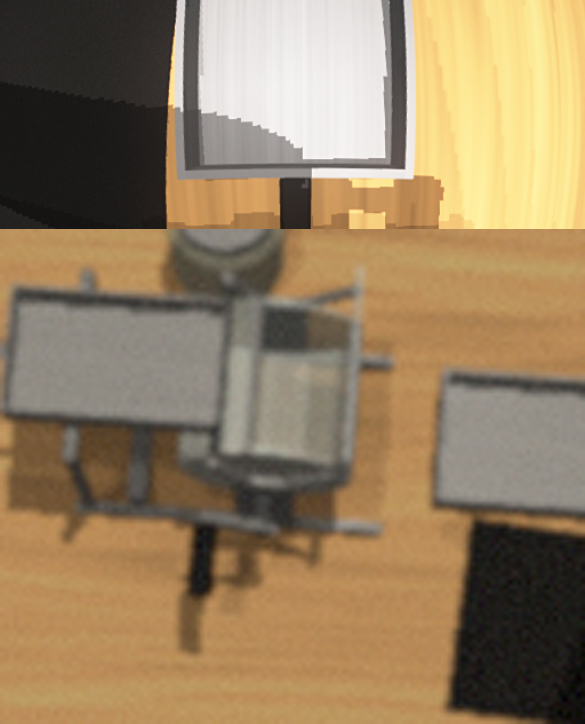

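In the crop, the lane foot ends are at (392,361) and (380,528), and the dish front corners are at (447,372) and (436,505). I'll convert these to world coordinates.

Run:
```python
from h import *
f=lambda x,y,z:(onz("top",200+x/4.5,150+(y-229)/4.5,z)[:2]*1000).round(1)
a=f(390,361,.012);b=f(379,528,.012);print("feet ends",a,b,(a+b)/2)
print("near foot left end",f(80,508,.012), "far left",f(88,275,.012))
print("dish front",f(447,374,.028),f(436,505,.028), "dish near side further",f(585,516,.028),f(585,382,.028))
print("scoop edges: far",f(15,290,.205),f(222,297,.205)," near",f(8,416,.205),f(215,424,.205))
print("guard",f(360,270,.228),f(347,480,.228))
D=np.load("t2.npz")["d"]
for u,v in((202,545),(202,570),(265,350),(300,420),(290,325)):
    U,V=int(200+u/4.5),int(150+(v-229)/4.5);o,r=ray("top",U,V);print((u,v),D[V,U],((o+r*D[V,U])*1000).round(0))
```

```text
feet ends [703.2 -86.4] [570.7 -83.1] [636.95 -84.75]
near foot left end [574.9 145.3] far left [761.2 152.1]
dish front [ 690.3 -129.7] [ 587.3 -124.7] dish near side further [ 584.4 -237.3] [ 689.3 -235.3]
scoop edges: far [684.6 181.1] [686.7  38.5]  near [594.9 179. ] [596.4  38.3]
guard [703.2 -54.9] [556.6 -52.3]
(202, 545) 1.5206859 [523.  47. 152.]
(202, 570) 1.5158342 [507.  46. 154.]
(265, 350) 1.6353333 [692.  13.  73.]
(300, 420) 1.6303617 [640. -17.  66.]
(290, 325) 1.5784259 [693.  -7. 132.]
```

```bash
python3 -m jog '[[[0,0.5,0,0,-0.2],[0,0.6,0,0,0],[0,0.6,0,0,0],[0,0.6,0,0,0],[0,0.6,0,0,0],[0,0.6,0,0,0],[0,0.6,0,0,0],[0,0.6,0,0,0],[0,0,0,0,0],[0,0,0,0,0]]]'
python3 go.py 0.641 -0.13 0.006 89
python3 -m jog '[[[0,0.2,0,0,0],[0,0.2,0,0,0],[0,0.1,0,0,0],[0,0,0,0,0]]]'
python3 go.py 0.641 -0.13 0.006 89
python3 -m jog '[[[0,0.1,0,0,0],[0,0.1,0,0,0],[0,0,0,0,0]]]'
python3 go.py 0.641 -0.13 0.006 89
```

```text
time: 7.05
position: [0.6411, -0.1566, 0.0085]
tool_rot: [-2.236, -2.207, 0.0]
ft_force: [-0.9, 0.8, -1.0]
grip_width: 0.162
t 7.05 pos [ 0.6411 -0.1566  0.0085] theta 89.24 w 0.162 F [-0.9  0.8 -1. ]
turn units 0.05 shift now [ 0.665 -0.012  0.062] shift after turn [ 0.665 -0.014  0.062]
time: 7.55
position: [0.6414, -0.1354, 0.0085]
tool_rot: [-2.235, -2.207, -0.001]
ft_force: [1.2, 0.3, -1.9]
grip_width: 0.153
t 7.55 pos [ 0.6414 -0.1354  0.0085] theta 89.29 w 0.153 F [ 1.2  0.3 -1.9]
turn units 0.06 shift now [ 0.135 -0.012  0.062] shift after turn [ 0.135 -0.013  0.062]
time: 7.92
position: [0.6415, -0.1277, 0.0085]
tool_rot: [-2.235, -2.207, -0.001]
ft_force: [-0.6, 0.6, -1.6]
grip_width: 0.155
t 7.92 pos [ 0.6415 -0.1277  0.0085] theta 89.28 w 0.155 F [-0.6  0.6 -1.6]
turn units 0.06 shift now [-0.058 -0.012  0.063] shift after turn [-0.058 -0.011  0.063]
```

```bash
for i in 1; do python3 -m jog '[[[0,0.08,0,0,0],[0,0,0,0,0]]]' | tail -3; python3 -m jog '[[[0,0.08,0,0,0],[0,0,0,0,0]]]'|tail -4; done
python3 -c "
from h import *
im,d,s=snap('wrist','w3');print(s['position'],s['ft_force'])"
```

```text
tool_rot: [2.236, 2.206, -0.001]
ft_force: [-0.1, -1.2, -1.8]
grip_width: 0.158
position: [0.6409, -0.1244, 0.0085]
tool_rot: [2.237, 2.205, -0.004]
ft_force: [-2.1, -4.4, 0.4]
grip_width: 0.161
[ 0.6409118  -0.12436279  0.0085282 ] [-2.05950759 -4.35452842  0.38251465]
```

View pics/w3.png

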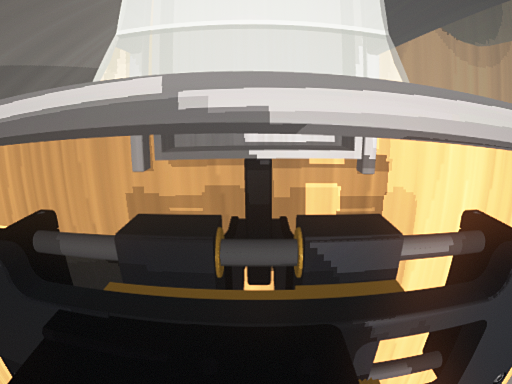

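```bash
python3 -m jog '[[[1,0,0,0,0],[1,0,0,0,0],[1,0,0,0,0],[1,0,0,0,0],[1,0,0,0,0],[1,-0.7,0,0,0],[1,-1,0,0,0],[1,-0.5,0,0,0],[1,0,0,-1,0],[1,0,0,-1,0]]]'
python3 -m jog '[[[1,0,0,-0.9,-1],[1,0,0,-0.9,-1],[1,0,0,-0.8,-1],[1,0,0,-0.5,-1],[1,0,0,-0.5,-1],[1,0,0,-0.5,-1],[1,0,0,-0.5,-1],[1,0,0,-0.3,-1],[1,0,0,0,-1],[1,0,0,0,-1]]]'
python3 -m jog '[[[1,0,0,0,-1],[1,0,0,0,-1],[1,0,0,0,-1],[1,0,0,0,-1],[1,0,0,0,-1],[1,0,0,0,-1],[1,0,0,0,-1],[1,0,0,0,-1],[1,0,0,0,0]]]'
python3 go.py 0.51 0.044 0.25 179
```

```text
time: 9.72
position: [0.64, -0.2095, 0.0888]
tool_rot: [-2.235, -2.205, -0.0]
ft_force: [0.5, -0.4, 0.2]
grip_width: 0.995
time: 10.98
position: [0.6406, -0.2091, 0.2847]
tool_rot: [1.088, 2.947, 0.001]
ft_force: [0.3, -0.7, 0.1]
grip_width: 0.999
time: 12.1
position: [0.6405, -0.2093, 0.2845]
tool_rot: [-0.021, -3.141, -0.001]
ft_force: [0.4, 0.0, -0.4]
grip_width: 1.0
t 12.1 pos [ 0.6405 -0.2093  0.2845] theta 179.24 w 1.0 F [ 0.4  0.  -0.4]
turn units 0.05 shift now [3.346 6.288 0.867] shift after turn [3.372 6.274 0.862]
```

```bash
python3 -m jog '[[[1,0.9,0.6,0,0],[1,0.9,0.8,0,0],[1,0.9,0.8,0,0],[1,0.65,0.8,0,0],[1,0,0.8,0.2,0],[1,0,0.8,0.2,0],[1,0,0.8,0.2,0],[1,0,0.85,0.25,0],[1,0,0,0,0],[1,0,0,0,0]]]'
python3 go.py 0.51 0.044 0.25 179; python3 -c "
from h import *
snap('wrist','w4')
snap('top','t4')"
```

```text
time: 13.35
position: [0.5098, 0.0412, 0.2507]
tool_rot: [0.022, 3.141, -0.001]
ft_force: [-0.3, -0.9, -0.2]
grip_width: 1.001
t 13.35 pos [0.5098 0.0412 0.2507] theta 179.19 w 1.001 F [-0.3 -0.9 -0.2]
turn units 0.04 shift now [-0.005  0.07   0.017] shift after turn [-0.005  0.07   0.017]
```

View pics/w4.png

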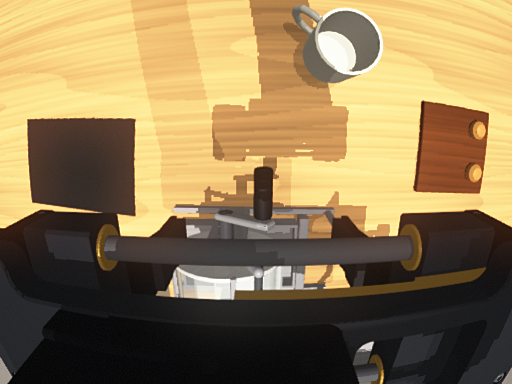

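The wrist view shows the crank handle from (263,168) to (263,218) and its arm running left to the hub at about (222,217). The board with its two biscuits is on the right at (479,130) and (475,172).

Run:
```python
from h import *
N=np.load("w4.npz");s=dict(position=N["pos"],tool_rot=N["rot"]);D=N["d"]
for u,v in((263,175),(263,190),(263,205),(222,217)):
    o,r=ray("wrist",u,v,s);K=eyes.camera_params("wrist");
    rc=r@ (R.from_rotvec(s["tool_rot"]).as_matrix()@K["mount"][:3,:3])[:,2]
    print(u,v,D[v,u],((o+r/rc*D[v,u])*1000).round(1))
for a in (0.3,.4,.5,.6,.7):
    P=np.array([.640-.130,.003+.045*np.cos(a),.118+.045*np.sin(a)]);print(a,P.round(3),proj("wrist",P,s).round(1),proj("top",P).round(1))
# biscuits, board
for u,v in((479,130),(475,172)):print(onz("wrist",u,v,.028,s))
im=np.load("t4.npz")["im"][205:240,230:260];g=im.sum(2);m=g<110;v,u=np.nonzero(m);print("top dark",u.mean()+230,v.mean()+205,m.sum(),u.min()+230,u.max()+230,v.min()+205,v.max()+205)
```

```text
263 175 0.26697117 [495.2  45.  150.6]
263 190 0.27094397 [509.3  44.9 150.2]
263 205 0.27476403 [523.7  44.8 149.9]
222 217 0.3015617 [543.    3.  127.4]
0.3 [0.51  0.046 0.131] [263.8 185.9] [244.4 225.5]
0.4 [0.51  0.044 0.136] [262.3 187. ] [244.9 225.3]
0.5 [0.51  0.042 0.14 ] [260.3 188. ] [245.4 225.1]
0.6 [0.51  0.04  0.143] [257.8 189. ] [246.2 224.9]
0.7 [0.51  0.037 0.147] [254.8 190. ] [247.  224.7]
[0.44741684 0.38947724 0.028     ]
[0.51524986 0.38865891 0.028     ]<stdin>:11: RuntimeWarning: Mean of empty slice.
  ret = ret.dtype.type(ret / rcount)
Traceback (most recent call last):
ValueError: zero-size array to reduction operation minimum which has no identity
```

```bash
python3 -m jog '[[[1,0,0.09,0.8,0],[1,0,0,0.8,0],[1,0,0,0.8,0],[1,0,0,0.82,0],[0,0,0,0,0],[0,0,0,0,0],[0,0,0,0,0],[0,0,0,0,0],[0,0,0,0,0],[0,0,0,0,0]]]' 40
python3 go.py 0.51 0.049 0.099 179
python3 -m jog '[[[0,0,0.04,0.14,0],[0,0,0.04,0.14,0],[0,0,0.04,0.14,0],[0,0,0.02,0.12,0],[0,0,0,0,0],[0,0,0,0,0],[0,0,0,0,0]]]'
python3 go.py 0.51 0.049 0.099 179
```

```text
time: 14.7
position: [0.5098, 0.0453, 0.1219]
tool_rot: [0.021, 3.141, -0.0]
ft_force: [0.6, 0.2, -0.7]
grip_width: 0.404
t 14.7 pos [0.5098 0.0453 0.1219] theta 179.25 w 0.404 F [ 0.6  0.2 -0.7]
turn units 0.05 shift now [-0.003  0.094  0.573] shift after turn [-0.002  0.094  0.573]
time: 15.58
position: [0.5099, 0.0505, 0.0998]
tool_rot: [0.021, 3.141, -0.0]
ft_force: [3.0, -3.5, -5.5]
grip_width: 0.174
t 15.57 pos [0.5099 0.0505 0.0998] theta 179.23 w 0.174 F [ 3.  -3.5 -5.5]
turn units 0.05 shift now [-0.002 -0.037  0.021] shift after turn [-0.002 -0.037  0.021]
```

```bash
python3 -c "
from h import *
a,d,s=snap('scene','s5');
c=cv2.resize(a[160:300,190:370],None,fx=3.2,fy=3.2,interpolation=cv2.INTER_CUBIC)
w,d,s=snap('wrist','w5');cv2.imwrite('pics/c5.png',np.hstack([c,cv2.resize(w[130:270,200:340],(448,448))[:, :220]])[...,::-1] if 0 else c[...,::-1])
print(s['position'],s['grip_width'],s['ft_force'])"
```

```text
[0.50994918 0.05049305 0.09988193] 0.17625441387792215 [ 3.06378643 -3.59714101 -4.42685958]
```

View pics/w5.png

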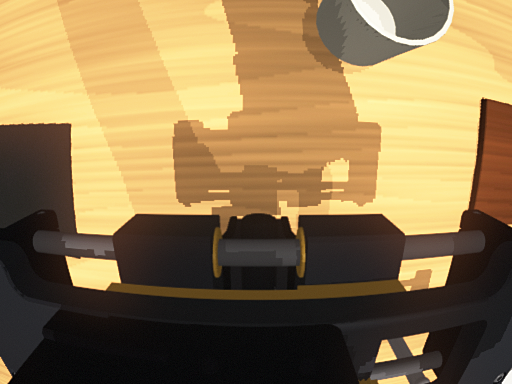

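The grip closed while the tool was already moving, so the pads pinch below the handle's centre and the drum didn't follow fully. I'll open, rise and grip again.

```bash
python3 -m jog '[[[1,0,0,0,0],[1,0,0,0,0],[1,0,0,0,0],[1,0,0,0,0],[1,0,0,-0.5,0],[1,0,0,-0.5,0],[1,0,0,-0.5,0],[1,0,0,-0.5,0],[1,0,0,-0.5,0],[1,0,0,-0.5,0]]]'
python3 go.py 0.51 0.049 0.099 179
python3 - <<'E'
from h import *
im,d,s=snap('wrist','w6')
K=eyes.camera_params("wrist");z=(R.from_rotvec(s["tool_rot"]).as_matrix()@K["mount"][:3,:3])[:,2]
V=int(proj("wrist",np.array([.51,.045,.14]),s)[1])
for v in (V-12,V,V+8):
    row=im[v].sum(1);print(v,[ (u,int(row[u]),((lambda o,r:o+r/(r@z)*d[v,u])(*ray("wrist",u,v,s))*1000).round(0).tolist()) for u in range(246,280,4)])
E
```

```text
time: 16.92
position: [0.5103, 0.0511, 0.2226]
tool_rot: [0.02, 3.139, -0.001]
ft_force: [-0.2, -0.1, -0.0]
grip_width: 0.996
t 16.93 pos [0.5103 0.0511 0.2226] theta 179.26 w 0.996 F [-0.2 -0.1 -0. ]
turn units 0.05 shift now [ 0.012 -0.052  3.091] shift after turn [ 0.005 -0.053  3.091]
183 [(246, 352, [531.0, 34.0, 1.0]), (250, 112, [501.0, 43.0, 133.0]), (254, 127, [500.0, 47.0, 135.0]), (258, 133, [500.0, 50.0, 138.0]), (262, 130, [500.0, 54.0, 136.0]), (266, 111, [501.0, 57.0, 133.0]), (270, 333, [532.0, 66.0, -1.0]), (274, 539, [532.0, 71.0, -0.0]), (278, 545, [532.0, 76.0, -0.0])]
195 [(246, 591, [548.0, 33.0, -1.0]), (250, 102, [511.0, 43.0, 134.0]), (254, 114, [511.0, 47.0, 136.0]), (258, 160, [511.0, 50.0, 136.0]), (262, 112, [511.0, 54.0, 137.0]), (266, 100, [512.0, 57.0, 133.0]), (270, 535, [549.0, 66.0, -0.0]), (274, 544, [549.0, 71.0, 0.0]), (278, 551, [549.0, 76.0, -0.0])]
203 [(246, 335, [559.0, 33.0, -0.0]), (250, 107, [519.0, 43.0, 133.0]), (254, 105, [518.0, 47.0, 135.0]), (258, 116, [518.0, 50.0, 137.0]), (262, 118, [518.0, 54.0, 136.0]), (266, 93, [519.0, 57.0, 133.0]), (270, 537, [560.0, 66.0, 0.0]), (274, 539, [560.0, 71.0, -1.0]), (278, 545, [560.0, 76.0, 1.0])]
```

```bash
python3 -m jog '[[[1,0,0,0.8,0],[1,0,0,0.8,0],[1,0,0,0.7,0],[1,0,0,0.55,0],[0,0,0,0,0],[0,0,0,0,0],[0,0,0,0,0],[0,0,0,0,0],[0,0,0,0,0],[0,0,0,0,0]]]' 40
python3 -m jog '[[[0,0,0,0,0],[0,0,0,0,0],[0,0,0,0,0],[0,0,0,0,0],[0,0,0.01,0.09,0],[0,0,0.01,0.08,0],[0,0,0.0,0.08,0],[0,0,0,0,0],[0,0,0,0,0]]]'
python3 go.py 0.51 0.051 0.099 179
```

```text
time: 18.23
position: [0.5099, 0.0508, 0.1062]
tool_rot: [0.021, 3.141, -0.0]
ft_force: [-0.9, -0.6, -0.4]
grip_width: 0.398
time: 19.35
position: [0.5098, 0.0516, 0.0957]
tool_rot: [-0.021, -3.141, -0.0]
ft_force: [-0.5, -1.5, -2.2]
grip_width: 0.192
t 19.35 pos [0.5098 0.0516 0.0957] theta 179.25 w 0.192 F [-0.5 -1.5 -2.2]
turn units 0.05 shift now [-0.005 -0.015 -0.082] shift after turn [-0.005 -0.015 -0.082]
```

```bash
python3 -m jog '[[[1,0,0,0,0],[1,0,0,0,0],[1,0,0,0,0],[1,0,0,0,0],[1,0,0,0,0],[1,0,0,-0.7,0],[1,0,0,-0.8,0],[1,0,0,-0.8,0],[1,0,0,-0.8,0],[1,0,0,0,0]]]'
cat > crank.py <<'E'
from h import *
im,d,s=snap('wrist','wc')
K=eyes.camera_params("wrist");z=(R.from_rotvec(s["tool_rot"]).as_matrix()@K["mount"][:3,:3])[:,2]
P=[]
for v in range(150,225):
  for u in range(200,320):
    if im[v,u].sum()<200 and d[v,u]>0:
      o,r=ray("wrist",u,v,s);p=o+r/(r@z)*d[v,u]
      if .495<p[0]<.525 and .07<p[2]<.19:P.append(p)
P=np.array(P);print(len(P),"y mid",(P[:,1].min()+P[:,1].max())/2,P[:,1].min(),P[:,1].max(),"top z",np.percentile(P[:,2],95))
y=(P[:,1].min()+P[:,1].max())/2-.0065;zz=np.percentile(P[:,2],95)-.009-.118;print("angle",np.arctan2(zz,y))
E
python3 crank.py; python3 go.py .51 .05 .25 179
```

```text
time: 20.6
position: [0.5115, 0.052, 0.2226]
tool_rot: [0.021, 3.137, -0.001]
ft_force: [-0.1, 0.1, -1.4]
grip_width: 0.996
595 y mid 0.051058514733925024 0.0426374684494968 0.05947956101835325 top z 0.12702771447721
angle 0.0006219792962502152
t 20.65 pos [0.5104 0.0517 0.2209] theta 179.24 w 1.001 F [-0.   0.2  0.5]
turn units 0.05 shift now [ 0.009 -0.043 -0.727] shift after turn [ 0.01  -0.042 -0.727]
```

```bash
python3 -m jog '[[[1,0.08,0.7,0,0],[1,0.08,0.97,0,0],[1,0.08,0.97,0,0],[1,0.08,0.97,0,0],[1,0.08,0.97,0.3,0],[1,0.08,0.97,0.3,0],[1,0.08,0.97,0.3,0],[1,0.08,0.97,0.3,0],[1,0.08,0.97,0.3,0],[1,0,0,0,0]]]'
python3 -m jog '[[[1,0,0,0,0]]]' | head -2
python3 - <<'E'
from h import *
im,d,s=snap('wrist','w7');print(s["position"])
h=cv2.cvtColor(im,cv2.COLOR_RGB2HSV)
t=cv2.cvtColor(np.load("top0.npz")["im"],cv2.COLOR_RGB2HSV)
print(h[100:130:10,255])
# height band by depth: points with z .022-.036 near board
K=eyes.camera_params("wrist");zz=(R.from_rotvec(s["tool_rot"]).as_matrix()@K["mount"][:3,:3])[:,2]
m=np.zeros(d.shape,np.uint8);X=np.zeros(d.shape+(3,))
for v in range(0,235):
  for u in range(60,460):
    if d[v,u]>0:
      o,r=ray("wrist",u,v,s);p=o+r/(r@zz)*d[v,u];X[v,u]=p
      if .02<p[2]<.040 and .40<p[0]<.57 and .27<p[1]<.44:m[v,u]=1
n,l,st,c=cv2.connectedComponentsWithStats(m)
for i in range(1,n):
  if st[i,4]>30:
    q=X[l==i];print(st[i],c[i].round(1),"mid",(q.min(0)+q.max(0))/2,"mean",q.mean(0),q[:,2].max())
E
```

```text
time: 21.9
position: [0.4819, 0.3934, 0.1574]
tool_rot: [-0.01, -3.136, -0.0]
ft_force: [-0.7, -0.9, 0.2]
grip_width: 0.998
time: 22.02
position: [0.4852, 0.3896, 0.159]
[0.48519926 0.38956693 0.15895109]
[[ 16 144 213]
 [ 16 145 202]
 [ 10 171  91]]Traceback (most recent call last):
  File "<stdin>", line 12, in <module>
  File "h.py", line 5, in ray
    p=eyes.camera_params(n);K=p["camera_matrix"]
ValueError: time passes only in moves, steps and waits
```

View pics/w7.png

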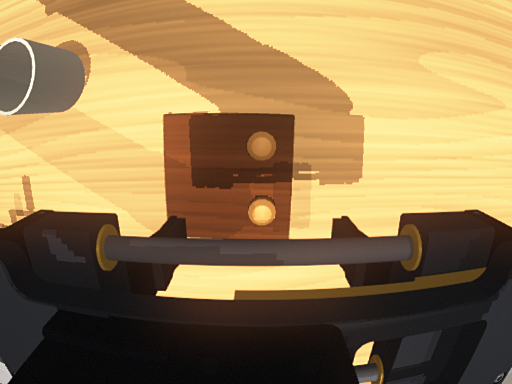

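The view shows two biscuits, at (261,146) and (262,211), on the board's left side in world +y.

```bash
sed -i 's/^def ray/import functools\n@functools.lru_cache\ndef CP(n):return eyes.camera_params(n)\ndef ray/; s/p=eyes.camera_params(n)/p=CP(n)/' h.py
python3 - <<'E'
from h import *
N=np.load("w7.npz");s=dict(position=N["pos"],tool_rot=N["rot"]);h=cv2.cvtColor(N["im"],cv2.COLOR_RGB2HSV)
m=((h[...,2]>150)*255).astype(np.uint8);m[:120]=0;m[235:]=0;m[:,:235]=0;m[:,288:]=0
n,l,st,c=cv2.connectedComponentsWithStats(m)
for i in range(1,n):
  if st[i,4]>100:print(st[i],c[i].round(1))
for u,v in((261,146),(262,211)):print(onz("wrist",u,v,.024,s).round(4))
print("board",[(onz("wrist",u,v,.012,s)[:2]*1000).round(0).tolist() for u,v in((164,114),(295,115))])
E
python3 go.py .517 .39 .0135 179
```

```text
[248 132  28  25 510] [262.  143.8]
[249 188  24  11 144] [261.5 192. ]
[248 199  28  27 582] [261.5 211.9]
[0.4479 0.392  0.024 ]
[0.5161 0.3923 0.024 ]
board [[412.0, 289.0], [417.0, 428.0]]
t 22.07 pos [0.4859 0.389  0.1594] theta 179.18 w 1.006 F [-0.  -0.4 -0. ]
turn units 0.04 shift now [-0.779  0.042  3.647] shift after turn [-0.777  0.039  3.647]
```

```bash
python3 -m jog '[[[0.8,-0.39,0.04,0.8,0],[0.8,-0.39,0.04,0.8,0],[0.8,0,0,0.8,0],[0.7,0,0,0.8,0],[0.7,0,0,0.4,0],[0.2,0,0,0,0],[0.2,0,0,0,0],[0.2,0,0,0,0],[0.2,0,0,0,0],[0.2,0,0,0,0]]]' 20
python3 -m jog '[[[0.2,0,0,0,0],[0.2,0,0,0,0],[0.2,0,0,0,0]]]'
python3 go.py .517 .392 .0135 179
```

```text
time: 23.32
position: [0.5172, 0.3935, 0.017]
tool_rot: [0.021, 3.14, 0.001]
ft_force: [-0.3, -0.2, 4.4]
grip_width: 0.325
time: 23.7
position: [0.5172, 0.3936, 0.017]
tool_rot: [0.021, 3.14, 0.001]
ft_force: [-0.2, -1.5, 5.5]
grip_width: 0.329
t 23.7 pos [0.5172 0.3936 0.017 ] theta 179.25 w 0.329 F [-0.2 -1.5  5.5]
turn units 0.05 shift now [ 0.004 -0.04   0.088] shift after turn [ 0.004 -0.04   0.088]
```

```bash
python3 -m jog '[[[0.2,0,0,-0.6,0],[0.2,0,0,-1,0],[0.2,0,0,-1,0],[0.2,0,0,-1,0],[0.2,0,0,-1,0],[0.2,0,0,-1,0],[0.2,0,0,-0.5,0],[0.2,0,0,0,0]]]'
python3 -m jog '[[[0.2,-0.3,-0.7,0,0],[0.2,-0.35,-0.8,0,0],[0.2,-0.35,-0.85,0,0],[0.2,-0.35,-0.85,0,0],[0.2,-0.35,-0.85,0,0],[0.2,-0.3,-0.85,0,0],[0.2,-0.3,-0.8,0,0],[0.2,-0.3,-0.7,0,0],[0.2,0,0,0,0],[0.2,0,0,0,0]]]'
python3 go.py .621 .139 .190 179
python3 - <<'E'
from h import *
im,d,s=snap('wrist','w8');a,_,_=snap('scene','s8')
c=cv2.resize(a[120:300,190:370],(540,540),interpolation=cv2.INTER_CUBIC);cv2.imwrite('pics/c8.png',np.vstack([cv2.resize(im[100:240,60:460],(540,189)),c[:400]])[...,::-1])
E
```

```text
time: 24.7
position: [0.5169, 0.3939, 0.2616]
tool_rot: [0.02, 3.14, 0.002]
ft_force: [0.4, -0.2, -0.4]
grip_width: 0.326
time: 25.95
position: [0.6164, 0.1366, 0.2587]
tool_rot: [-0.019, -3.139, -0.001]
ft_force: [0.6, 1.1, -1.0]
grip_width: 0.333
t 25.95 pos [0.6164 0.1366 0.2587] theta 179.3 w 0.333 F [ 0.6  1.1 -1. ]
turn units 0.06 shift now [-0.119  0.061  1.718] shift after turn [-0.115  0.062  1.718]
```

View pics/c8.png

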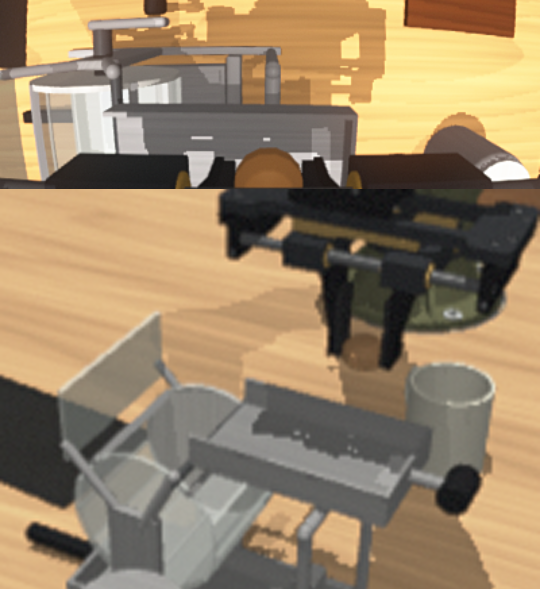

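```bash
python3 -m jog '[[[0.2,-0.12,0,0.5,0],[0.2,0,0,0.5,0],[0.2,0,0,0.4,0],[0.2,0,0,0.25,0],[0.2,0,0,0,0],[0.2,0,0,0,0]]]'
python3 go.py .621 .139 .187 179
python3 -m jog '[[[0.5,0,0,0,0],[0.5,0,0,0,0],[0.5,0,0,0,0],[0.5,0,0,-0.4,0],[0.5,0,0,-0.7,0],[0.5,0,0,-0.7,0],[0.5,0,0,0,0]]]'
python3 go.py .448 .392 .05 179
```

```text
time: 26.8
position: [0.6225, 0.1359, 0.1947]
tool_rot: [0.021, 3.141, 0.0]
ft_force: [0.5, -0.3, 0.1]
grip_width: 0.332
t 26.8 pos [0.6225 0.1359 0.1947] theta 179.24 w 0.332 F [ 0.5 -0.3  0.1]
turn units 0.05 shift now [0.039 0.076 0.194] shift after turn [0.039 0.076 0.194]
time: 27.68
position: [0.6235, 0.1368, 0.2697]
tool_rot: [0.021, 3.136, 0.002]
ft_force: [0.1, -0.9, 0.2]
grip_width: 0.5
t 27.68 pos [0.6235 0.1368 0.2697] theta 179.25 w 0.5 F [ 0.1 -0.9  0.2]
turn units 0.05 shift now [4.499 6.315 5.477] shift after turn [4.498 6.303 5.493]
```

```bash
python3 -m jog '[[[0.7,0.64,0.8,0,0],[0.7,0.64,0.92,0,0],[0.7,0.64,0.92,0,0],[0.7,0.64,0.92,0,0],[0.7,0.64,0.92,0,0],[0.7,0.64,0.92,0.5,0],[0.7,0.63,0.93,0.9,0],[0.7,0,0,0.9,0],[0.7,0,0,0.9,0],[0.7,0,0,0.5,0]]]'
python3 -m jog '[[[0.7,0,0,0,0]]]' | head -2
python3 go.py .449 .393 .0145 179
python3 - <<'E'
from h import *
im,d,s=snap('wrist','w9')
for p in((.449,.393,.024),):print(proj("wrist",np.array(p),s))
h=cv2.cvtColor(im,cv2.COLOR_RGB2HSV);m=((h[...,2]>150)&(h[...,1]>100)).astype(np.uint8);m[:,:215]=0;m[:,305:]=0;m[:130]=0
n,l,st,c=cv2.connectedComponentsWithStats(m)
for i in range(1,n):
  if st[i,4]>100:print(st[i],c[i].round(1),onz("wrist",*c[i],.024,s).round(4))
E
```

```text
time: 28.92
position: [0.4459, 0.3903, 0.1159]
tool_rot: [-0.02, -3.139, 0.003]
ft_force: [-0.1, -0.4, -0.3]
grip_width: 0.701
time: 29.05
position: [0.4462, 0.3904, 0.1169]
t 29.05 pos [0.4462 0.3904 0.1169] theta 179.23 w 0.701 F [-0.  -0.3  0.8]
turn units 0.05 shift now [-0.076  0.069  2.559] shift after turn [-0.07   0.065  2.559]
[261.97679167 195.99509162]
[ 215  130   90  109 2936] [269.4 155.9] [0.4132 0.3998 0.024 ]
[249 193  25  23 305] [262.7 202.9] [0.4554 0.3935 0.024 ]
[215 265  90  26 541] [279.8 281.7] [0.538  0.4099 0.024 ]
```

```bash
python3 -m jog '[[[0.7,-0.17,0.07,0.7,0],[0.7,0,0,0.7,0],[0.7,0,0,0.7,0],[0.7,0,0,0.4,0],[0.2,0,0,0,0],[0.2,0,0,0,0],[0.2,0,0,0,0],[0.2,0,0,0,0],[0.2,0,0,0,0],[0.2,0,0,0,0]]]' 20
python3 -m jog '[[[0.2,0,0,0,0],[0.2,0,0,0,0],[0.2,0,0,-0.6,0],[0.2,0,0,-1,0],[0.2,0,0,-1,0],[0.2,0,0,-1,0],[0.2,0,0,-1,0],[0.2,0,0,-1,0],[0.2,0,0,-0.6,0],[0.2,0,0,0,0]]]'
python3 go.py .661 .085 .26 179
```

```text
time: 30.35
position: [0.454, 0.3943, 0.0188]
tool_rot: [0.021, 3.141, 0.001]
ft_force: [-0.7, -1.6, 4.9]
grip_width: 0.325
time: 31.6
position: [0.4537, 0.3952, 0.269]
tool_rot: [0.02, 3.138, 0.004]
ft_force: [-1.7, 0.5, 0.2]
grip_width: 0.329
t 31.6 pos [0.4537 0.3952 0.269 ] theta 179.28 w 0.329 F [-1.7  0.5  0.2]
turn units 0.06 shift now [-5.279 -7.691  0.223] shift after turn [-5.317 -7.664  0.226]
```

```bash
python3 -m jog '[[[0.2,-0.4,-0.6,0,0],[0.2,-0.56,-0.8,0,0],[0.2,-0.56,-0.8,0,0],[0.2,-0.56,-0.8,0,0],[0.2,-0.56,-0.8,0,0],[0.2,-0.56,-0.8,0,0],[0.2,-0.56,-0.8,0,0],[0.2,-0.56,-0.8,0,0],[0.2,-0.52,-0.8,0,0],[0.2,-0.44,-0.6,0,0]]]'
python3 -m jog '[[[0.2,0,0,0,0],[0.2,0,0,0.7,0],[0.2,0,0,0.5,0],[0.2,0,0,0.4,0],[0.2,0,0,0.3,0],[0.2,0,0,0,0],[0.2,0,0,0,0]]]'
python3 go.py .661 .089 .190 179
```

```text
time: 32.85
position: [0.661, 0.0852, 0.2651]
tool_rot: [-0.022, -3.14, 0.001]
ft_force: [0.9, 0.4, -0.5]
grip_width: 0.324
time: 33.72
position: [0.6609, 0.0874, 0.1904]
tool_rot: [0.021, 3.141, 0.0]
ft_force: [-0.0, -0.1, 0.1]
grip_width: 0.327
t 33.73 pos [0.6609 0.0874 0.1904] theta 179.25 w 0.327 F [-0.  -0.1  0.1]
turn units 0.05 shift now [-0.002  0.04   0.009] shift after turn [-0.002  0.04   0.009]
```

```bash
python3 -m jog '[[[0.5,0,0,0,0],[0.5,0,0,0,0],[0.5,0,0,0,0],[0.5,0,0,-0.5,0],[0.5,0,0,-0.8,0],[0.8,0,0,-0.8,0],[0.8,0,0.7,-0.8,0],[0.8,0,0.7,0,1],[0.8,0,0.6,0,1],[0.8,0,0.5,0,1]]]'
python3 -m jog '[[[0.8,0,0,0,1],[0.8,0,0,0,1],[0.8,0,0,0,1],[0.8,0,0,0,1],[0.8,0,0,0,1],[0.8,0,0,0,1],[0.8,0,0,0,1],[0.8,0,0,0,1],[0.8,0,0,0,1],[0.8,0,0,0,1]]]'|tail -1
python3 -m jog '[[[0.8,0,0,0,1],[0.8,0,0,0,1],[0.8,0,0,0,1],[0.8,0,0,0,1],[0.8,0,0,0,1],[0.8,0,0,0,0],[0.8,0,0,0,0]]]'|tail -1
python3 go.py .644 .221 .25 89
python3 - <<'E'
from h import *
im,d,s=snap('wrist','w10');t,_,_=snap('top','t10');a,_,_=snap('scene','s10')
cv2.imwrite('pics/c10.png',np.vstack([cv2.resize(im,(640,480))[:330],cv2.resize(np.hstack([t[140:220,180:260],a[150:230,200:280], a[180:260,260:340]]),(640,213))])[...,::-1])
E
```

```text
time: 34.98
position: [0.6676, 0.1883, 0.3081]
tool_rot: [0.433, 3.11, 0.002]
ft_force: [0.7, -0.5, 0.4]
grip_width: 0.798
grip_width: 0.795
grip_width: 0.802
t 37.1 pos [0.6676 0.1871 0.307 ] theta 89.34 w 0.802 F [-0.3  0.4  0.3]
turn units 0.07 shift now [ 0.841 -0.602  1.424] shift after turn [ 0.838 -0.606  1.425]
```

View pics/c10.png

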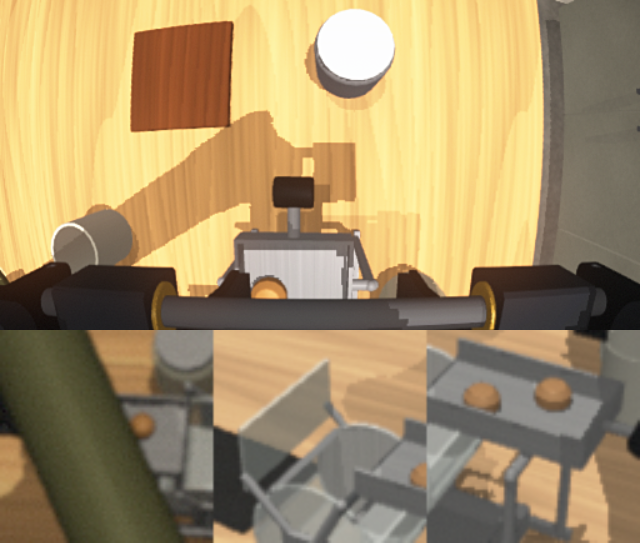

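Both biscuits are in the scoop and the board is empty. The knob is at (235,154) in the original wrist image.

Run:
```python
from h import *
N=np.load("w10.npz");s=dict(position=N["pos"],tool_rot=N["rot"]);d=N["d"];im=N["im"]
z=(R.from_rotvec(s["tool_rot"]).as_matrix()@CP("wrist")["mount"][:3,:3])[:,2]
P=[]
for v in range(135,175):
  for u in range(212,258):
    if im[v,u].sum()<220 and d[v,u]>0:
      o,r=ray("wrist",u,v,s);p=o+r/(r@z)*d[v,u]
      if p[2]>.16:P.append(p)
P=np.array(P);print(len(P),P.min(0),P.max(0),(P.min(0)+P.max(0))/2,"topz",np.percentile(P[:,2],95))
```

```text
788 [0.63165256 0.20892596 0.19212259] [0.66089597 0.23198244 0.20659434] [0.64627426 0.2204542  0.19935847] topz 0.20511244134103432
```

```bash
python3 -m jog '[[[0.8,0.42,-0.27,0,0.2],[0.8,0.41,-0.27,0.3,0],[0.8,0,0,0.8,0],[0.8,0,0,0.8,0],[0.8,0,0,0.8,0],[0.8,0,0,0.52,0],[0.2,0,0,0,0],[0.2,0,0,0,0],[0.2,0,0,0,0],[0.2,0,0,0,0]]]' 45
python3 -m jog '[[[0.1,0,0,0,0],[0.1,0,0,0,0],[0.1,0,0,0,0],[0.1,0,0,0,0],[0.1,0,0,0,0]]]'
python3 go.py .646 .2205 .178 88.3
```

```text
time: 38.5
position: [0.6472, 0.2207, 0.1784]
tool_rot: [2.255, 2.187, 0.002]
ft_force: [0.3, -0.2, -0.1]
grip_width: 0.428
time: 39.12
position: [0.6459, 0.2207, 0.1779]
tool_rot: [-2.254, -2.187, 0.002]
ft_force: [-5.8, -2.0, 4.7]
grip_width: 0.338
t 39.12 pos [0.6459 0.2207 0.1779] theta 88.27 w 0.338 F [-5.8 -2.   4.7]
turn units -0.01 shift now [-0.005  0.002 -0.003] shift after turn [-0.005  0.002 -0.003]
```

```bash
python3 -m jog '[[[0.1,-0.02,0,-0.22,0],[0.1,-0.03,0,-0.23,0],[0.1,-0.04,0,-0.23,0],[0.1,-0.05,0,-0.22,0],[0.1,-0.07,0,-0.21,0],[0.1,-0.07,0,-0.22,0],[0.1,-0.09,0,-0.21,0],[0.1,-0.09,0,-0.21,0],[0.1,-0.11,0,-0.20,0],[0.1,-0.11,0,-0.20,0]]]'
python3 -m jog '[[[0.1,-0.13,0,-0.19,0],[0.1,-0.13,0,-0.185,0],[0.1,-0.145,0,-0.175,0],[0.1,-0.15,0,-0.175,0],[0.1,-0.165,0,-0.16,0],[0.1,-0.165,0,-0.155,0],[0.1,-0.18,0,-0.14,0],[0.1,-0.18,0,-0.14,0],[0.1,-0.15,0,-0.1,0],[0.1,-0.155,0,-0.1,0]]]'
python3 -m jog '[[[0.1,0,0,0,0],[0.1,0,0,0,0],[0.1,0,0,0,0],[0.1,0,0,0,0],[0.1,0,0,0,0],[0.1,0,0,0,0]]]'
python3 go.py .646 .2205 .178 88.3;python3 - <<'E'
from h import *
t,_,_=snap('top','t11');a,_,_=snap('scene','s11')
cv2.imwrite('pics/c11.png',np.hstack([cv2.resize(t[140:240,180:300],(480,400)),cv2.resize(a[100:300,190:350],(320,400))])[...,::-1])
E
```

```text
time: 40.38
position: [0.6452, 0.1936, 0.2641]
tool_rot: [-2.254, -2.187, 0.001]
ft_force: [-5.6, 1.3, -0.7]
grip_width: 0.343
time: 41.62
position: [0.6436, 0.1311, 0.3251]
tool_rot: [2.255, 2.187, -0.0]
ft_force: [-5.9, 1.0, 0.2]
grip_width: 0.337
time: 42.38
position: [0.6436, 0.1313, 0.325]
tool_rot: [2.255, 2.187, -0.0]
ft_force: [-4.5, 1.5, 0.0]
grip_width: 0.34
t 42.38 pos [0.6436 0.1313 0.325 ] theta 88.26 w 0.34 F [-4.5  1.5  0. ]
turn units -0.01 shift now [ 2.232 -0.008  3.674] shift after turn [ 2.231 -0.007  3.674]
```

View pics/c11.png

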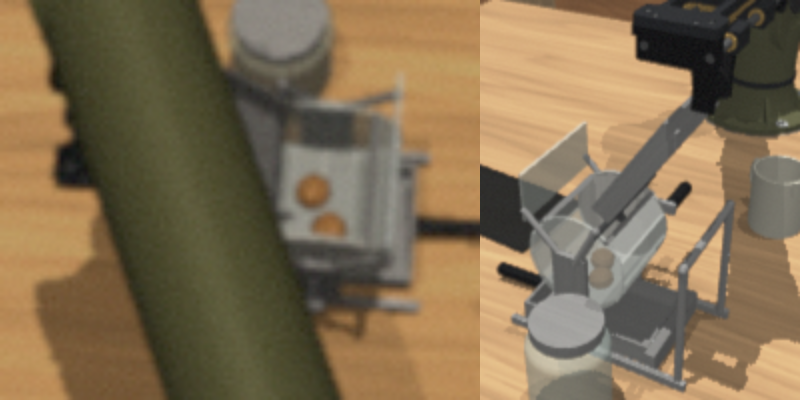

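Both biscuits are inside the drum and the scoop is empty. Now I lower it along the same arc.

```bash
python3 -m jog '[[[0.1,0.155,0,0.1,0],[0.1,0.15,0,0.1,0],[0.1,0.18,0,0.14,0],[0.1,0.18,0,0.14,0],[0.1,0.165,0,0.155,0],[0.1,0.165,0,0.16,0],[0.1,0.15,0,0.175,0],[0.1,0.145,0,0.175,0],[0.1,0.13,0,0.185,0],[0.1,0.13,0,0.19,0]]]'|tail -2
python3 -m jog '[[[0.1,0.11,0,0.20,0],[0.1,0.11,0,0.20,0],[0.1,0.09,0,0.21,0],[0.1,0.09,0,0.21,0],[0.1,0.07,0,0.22,0],[0.1,0.07,0,0.21,0],[0.1,0.05,0,0.22,0],[0.1,0.04,0,0.22,0],[0.1,0.03,0,0.22,0],[0.1,0.02,0,0.22,0]]]'
python3 -m jog '[[[0.1,0,0,0,0],[0.8,0,0,0,0],[0.8,0,0,0,0],[0.8,0,0,0,0],[0.8,0,0,0,0],[0.8,0,0,0,0],[0.8,0,0,-0.6,0],[0.8,0,0,-1,0],[0.8,0,0,-1,0],[0.8,0,0,-0.6,0]]]'
python3 go.py .51 .0515 .23 179
```

```text
ft_force: [-5.8, 1.1, -0.7]
grip_width: 0.336
time: 44.98
position: [0.6459, 0.2207, 0.1777]
tool_rot: [-2.254, -2.187, 0.002]
ft_force: [-6.1, 0.8, 7.4]
grip_width: 0.34
time: 46.22
position: [0.6472, 0.2209, 0.3087]
tool_rot: [2.254, 2.186, 0.004]
ft_force: [1.1, 0.4, -0.3]
grip_width: 0.804
t 46.23 pos [0.6472 0.2209 0.3087] theta 88.25 w 0.804 F [ 1.1  0.4 -0.3]
turn units -18.15 shift now [-4.34  -3.305  1.955] shift after turn [ 3.356 -4.294  1.969]
```

```bash
python3 -m jog '[[[1,0,-0.8,0,0],[1,-0.4,-0.8,0,0],[1,-0.8,-0.8,0,0],[1,-0.8,-0.8,0,0],[1,-0.8,-0.1,0,0],[1,-0.8,0,0,0],[1,-0.74,0,0,-1],[1,0,0,0.3,-1],[1,0,0,0.3,-1],[1,0,0,0.3,-1]]]'|head -2
python3 -m jog '[[[1,0,0,0.3,-1],[1,0,0,0.3,-1],[1,0,0,0.4,-1],[1,0,0,0,-1],[1,0,0,0,-1],[1,0,0,0,-1],[1,0,0,0,-1],[1,0,0,0,-1],[1,0,0,0,-1],[1,0,0,0,-1]]]'|head -2
python3 -m jog '[[[1,0,0,0,-1],[1,0,0,0,-1],[1,0,0,0,-1],[1,0,0,0,-1],[1,0,0,0,0],[1,0,0,0,0]]]'|head -2
python3 go.py .51 .0515 .101 179;python3 crank.py;python3 - <<'E'
from h import *
t,_,_=snap('top','t12');a,_,_=snap('scene','s12')
cv2.imwrite('pics/c12.png',np.hstack([cv2.resize(t[140:240,180:300],(480,400)),cv2.resize(a[100:300,190:350],(320,400))])[...,::-1])
E
```

```text
time: 47.48
position: [0.5095, 0.051, 0.27]
time: 48.72
position: [0.5095, 0.0511, 0.2303]
time: 49.48
position: [0.5095, 0.051, 0.2302]
t 49.48 pos [0.5095 0.051  0.2302] theta 178.17 w 1.002 F [-0.3  0.5  0.5]
turn units -0.17 shift now [-0.011  0.013  3.231] shift after turn [-0.012  0.012  3.231]
570 y mid 0.051051788435028604 0.042081107511766115 0.06002246935829109 top z 0.12704854510663066
angle 0.0010896327425539796
```

View pics/c12.png

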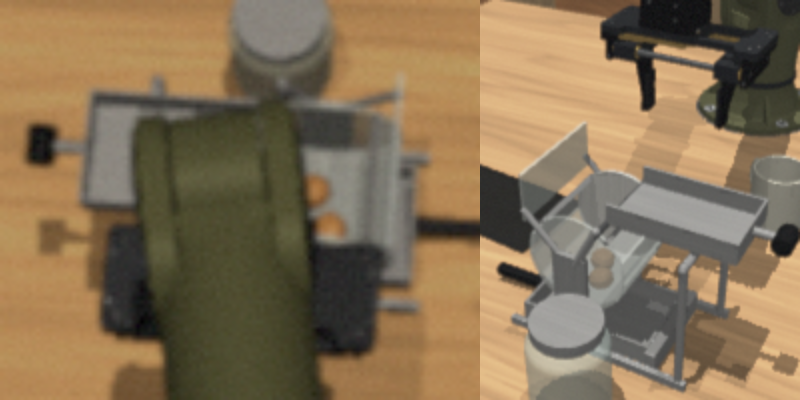

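Run:
```python
from h import *
f=lambda x,y,z:(onz("top",180+x/4,140+y/4,z)[:2]*1000).round(1)
print("dish -y edge",f(413,283,.028),f(413,200,.028),"handle base",f(416,228,.023),f(478,230,.023))
t=np.load("t12.npz")["im"];c=t[185:210,275:330].astype(int).sum(2)
m=c<150;v,u=np.nonzero(m);print(u.min()+275,u.max()+275,v.mean()+185)
for U in (u.min()+277,u.max()+274):
  vv=v[u==U-275];print(U,vv.mean()+185,(onz("top",U,vv.mean()+185,.023)[:2]*1000).round(1))
print("tip",onz("top",u.max()+275.5,v[u>=u.max()-1].mean()+185,.023))
```

```text
dish -y edge [587.  -78.4] [659.9 -75.5] handle base [636.5 -79.2] [ 637.4 -132.4]
275 303 196.921875
277 nan [nan nan]
302 197.0 [ 639.6 -140.9]
tip [ 0.63985746 -0.14603648  0.023     ]<stdin>:7: RuntimeWarning: Mean of empty slice.
  ret = ret.dtype.type(ret / rcount)
```

```bash
python3 -m jog '[[[1,0.17,0,0.8,0],[1,0,0,0.8,0],[1,0,0,0.8,0],[1,0,0,0.82,0],[0,0,0,0,0],[0,0,0,0,0],[0,0,0,0,0],[0,0,0,0,0],[0,0,0,0,0],[0,0,0,0,0]]]' 45
python3 -m jog '[[[0,0,0,0,0],[0,0,0,0,0],[0,0,0,0,0],[0,0,0,0,0],[0,0,0,0,0]]]'
python3 go.py .51 .0515 .099 179
```

```text
time: 50.88
position: [0.5028, 0.0512, 0.1015]
tool_rot: [0.048, 3.141, -0.0]
ft_force: [-0.0, -0.6, -0.7]
grip_width: 0.401
time: 51.5
position: [0.5026, 0.0516, 0.1013]
tool_rot: [-0.048, -3.141, -0.001]
ft_force: [0.4, 1.6, -0.3]
grip_width: 0.194
t 51.5 pos [0.5026 0.0516 0.1013] theta 178.27 w 0.194 F [ 0.4  1.6 -0.3]
turn units -0.15 shift now [-0.184  0.002  0.058] shift after turn [-0.184  0.     0.058]
```

```bash
python3 -m jog '[[[0,0,-0.014,-0.176,0],[0,0,-0.041,-0.172,0],[0,0,-0.068,-0.163,0],[0,0,-0.092,-0.151,0],[0,0,-0.115,-0.134,0],[0,0,-0.134,-0.115,0],[0,0,-0.151,-0.092,0],[0,0,-0.163,-0.068,0],[0,0,-0.172,-0.041,0],[0,0,-0.176,-0.014,0]]]'
python3 -m jog '[[[0,0,0,0,0],[0,0,0,0,0]]]'; python3 go.py .503 .0065 .1463 178
```

```text
time: 52.75
position: [0.5015, 0.006, 0.1467]
tool_rot: [0.048, 3.141, 0.001]
ft_force: [3.0, 5.4, -3.0]
grip_width: 0.194
time: 53.0
position: [0.5014, 0.0047, 0.1465]
tool_rot: [0.05, 3.141, -0.003]
ft_force: [2.4, -0.9, -2.2]
grip_width: 0.194
t 53.0 pos [0.5014 0.0047 0.1465] theta 178.19 w 0.194 F [ 2.4 -0.9 -2.2]
turn units 0.04 shift now [-0.038  0.046  0.005] shift after turn [-0.038  0.046  0.005]
```

```bash
python3 -m jog '[[[0,0,-0.176,0.014,0],[0,0,-0.172,0.041,0],[0,0,-0.163,0.068,0],[0,0,-0.151,0.092,0],[0,0,-0.134,0.115,0],[0,0,-0.115,0.134,0],[0,0,-0.092,0.151,0],[0,0,-0.068,0.163,0],[0,0,-0.041,0.172,0],[0,0,-0.014,0.176,0]]]'
python3 -m jog '[[[0,0,0,0,0],[0,0,0,0,0],[0,0,0,0,0],[0,0,0,0,0],[0,0,0,0,0],[0,0,0,0,0]]]'; python3 go.py .503 -.0385 .1013 178
python3 - <<'E'
from h import *
t,_,_=snap('top','t13');a,_,_=snap('scene','s13')
cv2.imwrite('pics/c13.png',np.hstack([cv2.resize(t[140:240,180:300],(480,400)),cv2.resize(a[100:300,190:350],(320,400))])[...,::-1])
E
```

```text
time: 54.25
position: [0.5003, -0.0385, 0.1015]
tool_rot: [0.048, 3.14, 0.001]
ft_force: [1.1, 4.4, 4.2]
grip_width: 0.194
time: 55.0
position: [0.5003, -0.0384, 0.1008]
tool_rot: [0.047, 3.14, 0.001]
ft_force: [4.0, 4.7, -2.3]
grip_width: 0.193
t 55.0 pos [ 0.5003 -0.0384  0.1008] theta 178.27 w 0.193 F [ 4.   4.7 -2.3]
turn units 0.05 shift now [-0.067  0.    -0.012] shift after turn [-0.067  0.001 -0.012]
```

View pics/c13.png

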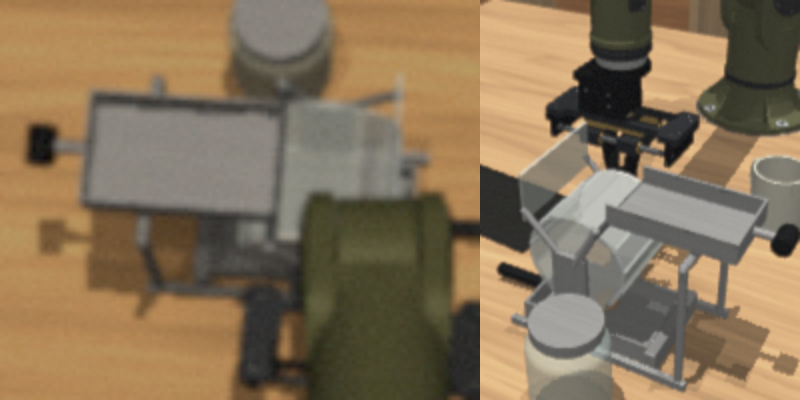

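The port is down and the drum looks empty. I'll crank back along the same arc in reverse.

```bash
python3 -m jog '[[[0,0,0.014,-0.176,0],[0,0,0.041,-0.172,0],[0,0,0.068,-0.163,0],[0,0,0.092,-0.151,0],[0,0,0.115,-0.134,0],[0,0,0.134,-0.115,0],[0,0,0.151,-0.092,0],[0,0,0.163,-0.068,0],[0,0,0.172,-0.041,0],[0,0,0.176,-0.014,0]]]'
python3 -m jog '[[[0,0,0.176,0.014,0],[0,0,0.172,0.041,0],[0,0,0.163,0.068,0],[0,0,0.151,0.092,0],[0,0,0.134,0.115,0],[0,0,0.115,0.134,0],[0,0,0.092,0.151,0],[0,0,0.068,0.163,0],[0,0,0.041,0.172,0],[0,0,0.014,0.176,0]]]'
python3 -m jog '[[[0,0,0,0,0],[0,0,0,0,0],[1,0,0,0,0],[1,0,0,0,0],[1,0,0,0,0],[1,0,0,0,0],[1,0,0,0,0],[1,0,0,-1,0],[1,0,0,-1,0],[1,0,0,-1,0]]]'
python3 -m jog '[[[1,0,0,0,0]]]' | head -2; python3 crank.py; python3 go.py .64 -.23 .285 88
```

```text
time: 56.35
position: [0.5014, 0.0053, 0.1466]
tool_rot: [0.05, 3.141, -0.003]
ft_force: [3.2, -2.1, -4.4]
grip_width: 0.193
time: 57.6
position: [0.5026, 0.0517, 0.1009]
tool_rot: [-0.048, -3.141, -0.001]
ft_force: [0.3, -1.0, 3.8]
grip_width: 0.195
time: 58.85
position: [0.5025, 0.0512, 0.2226]
tool_rot: [-0.048, -3.141, 0.0]
ft_force: [0.7, -0.0, -0.1]
grip_width: 0.971
time: 58.98
position: [0.5048, 0.0516, 0.2248]
578 y mid 0.05140866847561443 0.042579606952934654 0.06023772999829421 top z 0.12656633558505767
angle -0.009656285762441758
t 59.02 pos [0.5035 0.0513 0.2227] theta 178.24 w 0.992 F [ 0.4  0.9 -1.3]
turn units 18.05 shift now [-3.631 -6.925 -1.545] shift after turn [-6.909  3.656 -1.559]
```

```bash
python3 -m jog '[[[1,0,-0.3,-0.8,0],[1,0,-0.8,-0.7,0],[1,0,-0.9,0,0],[1,0,-0.9,0,0],[1,0,-0.9,0,0],[1,0,-0.9,0,0],[1,-0.6,-0.9,0,1],[1,-1,-0.9,0,1],[1,-1,-0.6,0,1],[1,-0.9,0,0,1]]]'|head -2
python3 -m jog '[[[1,0,0,0,1],[1,0,0,0,1],[1,0,0,0,1],[1,0,0,0,1],[1,0,0,0,1],[1,0,0,0,1],[1,0,0,0,1],[1,0,0,0,1],[1,0,0,0,1],[1,0,0,0,1]]]'|head -2
python3 -m jog '[[[1,0,0,0,1],[1,0,0,0,1],[1,0,0,0,1],[1,0,0,0,1],[1,0,0,1,0],[1,0,0,1,0],[1,0,0,0,0],[1,0,0,0,0]]]'|head -2
python3 go.py .64 -.132 .0085 88;python3 - <<'E'
from h import *
snap('wrist','w14');t,_,_=snap('top','t14');a,_,_=snap('scene','s14')
w=np.load('w14.npz')['im']
cv2.imwrite('pics/c14.png',np.vstack([w[:230],cv2.resize(np.hstack([t[150:230,220:320],a[180:260,190:290]]),(512,205))])[...,::-1])
E
```

```text
time: 60.28
position: [0.6236, -0.2594, 0.2785]
time: 61.52
position: [0.6234, -0.2557, 0.2791]
time: 62.52
position: [0.6244, -0.256, 0.202]
t 62.52 pos [ 0.6244 -0.256   0.202 ] theta 88.25 w 1.004 F [ 0.7 -0.4  0.7]
turn units 0.05 shift now [3.112 0.292 4.837] shift after turn [3.112 0.281 4.838]
```

View pics/c14.png

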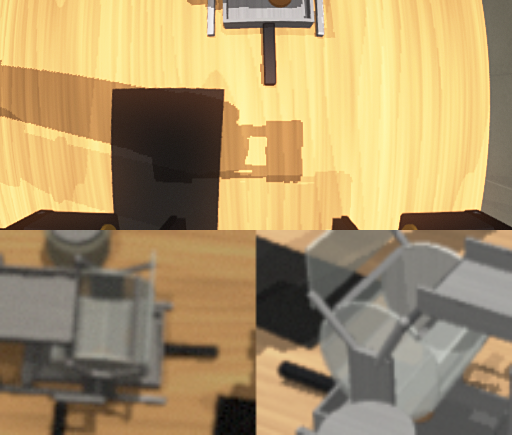

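The drum is empty and one biscuit shows in the dish at (280,0). The handle runs (268,26)–(270,85), and the mat's +y corners are at (112,90) and (223,90).

Run:
```python
from h import *
N=np.load("w14.npz");s=dict(position=N["pos"],tool_rot=N["rot"])
g=lambda u,v,z:(onz("wrist",u,v,z,s)[:2]*1000).round(1)
print("handle",g(268,26,.023),g(270,84,.023));print("dish",g(223,26,.028),g(314,26,.028))
print("mat",g(112,89,0),g(223,89,0),g(112,200,0),g(219.5,200,0))
# mat from top view: fit min rect on unoccluded original + now
t=np.load("t14.npz")["im"];m=((cv2.cvtColor(t,cv2.COLOR_RGB2HSV)[...,2]<60)*255).astype(np.uint8);m[:200]=0;m[290:]=0
n,l,st,c=cv2.connectedComponentsWithStats(m)
for i in range(1,n):
  if st[i,4]>300: 
    r=cv2.minAreaRect(cv2.findContours((l==i).astype(np.uint8),0,2)[0][0]);print(st[i],[(onz("top",*p,0)[:2]*1000).round(0).tolist() for p in cv2.boxPoints(r)])
```

```text
handle [641.  -82.4] [ 641.1 -152.1]
dish [590.1 -81.6] [693.3 -83.4]
mat [ 436.6 -138.7] [ 585.  -153.6] [ 420.3 -289.1] [ 573.8 -292.8]
[ 300  200   42   90 1596] [[329.0, -141.0], [639.0, -142.0], [642.0, -278.0], [332.0, -272.0]]
```

```bash
python3 -m jog '[[[1,0.3,0.16,0.9,0],[1,0.3,0.16,0.9,0],[1,0,0,0.9,0],[1,0,0,0.9,0],[1,0,0,0.9,0],[1,0.5,0,0.34,0],[1,0.7,0,0,0],[1,0.7,0,0,0],[1,0.6,0,0,0],[0,0,0,0,0]]]' 35
python3 -m jog '[[[0,0,0,0,0],[0,0,0,0,0],[0,0,0,0,0],[0,0,0,0,0],[0,0,0,0,0],[0,0,0,0,0],[0,0,0,0,0],[0,0,0,0,0],[0,0,0,0,0]]]'
python3 go.py .636 -.38 .0085 88
```

```text
time: 63.92
position: [0.6424, -0.1277, 0.0097]
tool_rot: [2.248, 2.193, 0.005]
ft_force: [0.6, 0.2, 0.2]
grip_width: 0.95
time: 65.05
position: [0.6404, -0.1324, 0.0077]
tool_rot: [-2.255, -2.187, 0.001]
ft_force: [-0.5, 0.7, 1.2]
grip_width: 0.157
t 65.05 pos [ 0.6404 -0.1324  0.0077] theta 88.26 w 0.157 F [-0.5  0.7  1.2]
turn units 0.05 shift now [-6.191  0.078 -0.018] shift after turn [-6.191  0.106 -0.019]
```

```bash
python3 -m jog '[[[0,-0.2,0,0,0],[0,-0.4,0,0,0],[0,-0.6,0,0,0],[0,-0.6,0,0,0],[0,-0.6,0,0,0],[0,-0.6,0,0,0],[0,-0.6,0,0,0],[0,-0.6,0,0,0],[0,-0.6,0,0,0],[0,-0.5,0,0,0]]]'
python3 -m jog '[[[0,-0.2,0,0,0],[0,0,0,0,0],[0,0,0,0,0]]]'
python3 go.py .488 -.391 .0085 84.7; python3 -c "
from h import *
snap('wrist','w15')"
```

```text
time: 66.3
position: [0.6339, -0.3462, 0.0078]
tool_rot: [2.256, 2.186, -0.0]
ft_force: [0.3, 2.6, 0.6]
grip_width: 0.157
time: 66.68
position: [0.6338, -0.3527, 0.0078]
tool_rot: [2.254, 2.187, -0.001]
ft_force: [0.7, -1.1, 0.3]
grip_width: 0.158
t 66.67 pos [ 0.6338 -0.3527  0.0078] theta 88.26 w 0.158 F [ 0.7 -1.1  0.3]
turn units 0.71 shift now [-1.068 -3.614 -0.017] shift after turn [-1.29  -3.541 -0.018]
```

No more pictures can be viewed, so I'll measure the dish rim and the biscuits numerically from depth and colour.

```bash
cat > dish.py <<'E'
from h import *
import sys
def cloud(n,s,d,us,vs):
    C=CP(n);K=C["camera_matrix"];u,v=np.meshgrid(np.arange(*us),np.arange(*vs));x=(u-K[0,2])/K[0,0];y=(v-K[1,2])/K[1,1];D=d[vs[0]:vs[1],us[0]:us[1]]
    if n=="wrist":
        r=np.hypot(x,y)+1e-9;k=np.tan(r)/r;T=np.eye(4);T[:3,:3]=R.from_rotvec(s["tool_rot"]).as_matrix();T[:3,3]=s["position"];T=T@C["mount"]
    else:k=1;T=C["pose"]
    P=np.stack([x*k*D,y*k*D,D],-1);return P@T[:3,:3].T+T[:3,3],D>0
def rim(n,f,us,vs,box):
    N=np.load(f+".npz");s=dict(position=N["pos"],tool_rot=N["rot"]);P,ok=cloud(n,s,N["d"],us,vs)
    x0,x1,y0,y1=box;inb=ok&(P[...,0]>x0)&(P[...,0]<x1)&(P[...,1]>y0)&(P[...,1]<y1)
    m=inb&(P[...,2]>.022)&(P[...,2]<.036);q=P[m][:,:2]*1000
    if len(q)>20:
        r=cv2.minAreaRect(q.astype(np.float32));print(n,"rim",len(q),"centre",np.round(r[0],1),"size",np.round(r[1],1),"ang",round(r[2],2))
    h=cv2.cvtColor(N["im"],cv2.COLOR_RGB2HSV)[vs[0]:vs[1],us[0]:us[1]];b=inb&(h[...,1]>110)&(h[...,0]<20)&(P[...,2]>.010)
    c,l,st,ce=cv2.connectedComponentsWithStats(b.astype(np.uint8))
    for i in range(1,c):
        if st[i,4]>8:print("  brown",st[i].tolist(),(P[l==i].mean(0)*1000).round(0))
E
python3 - <<'E'
from dish import *
snap('top','t15')
b=(.56,.71,-.33,-.10)
rim("wrist","w15",(130,390),(0,190),b)
rim("top","t15",(240,400),(160,260),b)
E
```

```text
wrist rim 6939 centre [ 635.7 -271.9] size [100.7 106. ] ang 88.25
  brown [73, 0, 52, 20, 722] [ 622. -227.   18.]
  brown [127, 38, 57, 55, 1374] [ 650. -261.   19.]
  brown [114, 143, 2, 40, 41] [ 628. -309.   21.]
  brown [141, 144, 1, 13, 13] [ 642. -303.   21.]
  brown [141, 158, 1, 32, 32] [ 642. -315.   21.]
top rim 301 centre [ 635.8 -224.9] size [195.7 107.3] ang 89.02
  brown [133, 0, 4, 8, 10] [ 653. -308.  378.]
  brown [92, 33, 8, 7, 45] [ 649. -256.   22.]
  brown [120, 32, 6, 6, 14] [ 625. -320.  157.]
  brown [79, 40, 8, 8, 47] [ 620. -213.   22.]
  brown [109, 42, 8, 3, 13] [ 626. -313.   32.]
```

Both biscuits are in the dish, at (649,−256) and (620,−214) mm, and the dish is aligned with the gripper. Next is the move to the mat.

```bash
python3 -m jog '[[[0,0,0,0,0.35],[0,0,0,0,0.36],[0,-0.1,-0.25,0,0],[0,-0.17,-0.47,0,0],[0,-0.18,-0.5,0,0],[0,-0.18,-0.5,0,0],[0,-0.18,-0.5,0,0],[0,-0.18,-0.5,0,0],[0,-0.18,-0.5,0,0],[0,-0.12,-0.32,0,0]]]'
python3 -m jog '[[[0,0,0,0,0],[0,0,0,0,0],[0,0,0,0,0]]]'
python3 go.py .488 -.391 .0085 84.7
python3 - <<'E'
from dish import *
snap('top','t16');snap('wrist','w16')
b=(.42,.58,-.37,-.15)
rim("wrist","w16",(130,390),(0,190),b)
rim("top","t16",(240,420),(160,300),b)
N=np.load("t16.npz")["im"];h=cv2.cvtColor(N,cv2.COLOR_RGB2HSV)
# mat edges: dark pixels along rows/cols near mat, top view
m=(h[...,2]<60)
for x in (-60,0,60):
  # line across mat along its x at mat y=x
  pass
np.save("h16.npy",h)
E
```

```text
time: 68.03
position: [0.4866, -0.3912, 0.0078]
tool_rot: [2.323, 2.115, -0.0]
ft_force: [1.9, 0.0, -2.1]
grip_width: 0.155
time: 68.4
position: [0.4886, -0.3903, 0.0077]
tool_rot: [2.321, 2.118, -0.0]
ft_force: [-1.4, -0.1, -0.6]
grip_width: 0.161
t 68.4 pos [ 0.4886 -0.3903  0.0077] theta 84.77 w 0.161 F [-1.4 -0.1 -0.6]
turn units 0.01 shift now [-0.018 -0.014 -0.02 ] shift after turn [-0.018 -0.014 -0.02 ]
wrist rim 6930 centre [ 495.1 -309.7] size [101.2 105.3] ang 85.13
  brown [72, 0, 52, 20, 729] [ 484. -264.   17.]
  brown [127, 38, 57, 55, 1396] [ 510. -299.   19.]
top rim 313 centre [ 498.  -264.5] size [198.3 105.4] ang 85.68
  brown [103, 73, 8, 8, 50] [ 510. -295.   23.]
  brown [90, 80, 7, 8, 45] [ 483. -250.   22.]
```

```bash
python3 -m jog '[[[1,0,0,0,0],[1,0,0,0,0],[1,0,0,0,0],[1,0,0,0,0],[1,0,0,0,0],[1,0,0,0,0],[1,0,0,-0.8,0],[1,0,0,-1,0],[1,0,0,-1,0],[1,0,0,-1,0]]]'
python3 -m jog '[[[1,-0.5,0,-0.8,0],[1,-0.5,0,-0.8,0],[1,0,0,0,0],[1,0,0,0,0]]]'
python3 - <<'E'
from dish import *
snap('top','t17');snap('wrist','w17')
b=(.40,.60,-.46,-.12)
rim("wrist","w17",(100,420),(0,200),b)
rim("top","t17",(280,420),(200,300),(.42,.58,-.352,-.15))
for n,f in(("top","t17"),("wrist","w17")):
    N=np.load(f+".npz");s=dict(position=N["pos"],tool_rot=N["rot"]);V=N["im"].astype(int).sum(2)
    for t in(-60,-20,20,60):   # sections across mat x at mat-y t, and list of brightness
        e=np.array([np.sin(np.radians(5.3)),np.cos(np.radians(5.3))]);a=np.array([e[1],-e[0]]);c=np.array([.5008,-.2557])+e*t/1000
        row=[]
        for xx in range(-90,91,2):
            p=proj(n,np.array([*(c+a*xx/1000),0.0]),s).round().astype(int)
            row.append(int(V[p[1],p[0]]) if 0<=p[0]<512 and 0<=p[1]<384 else -1)
        dark=[x for x,r in zip(range(-90,91,2),row) if 0<=r<130];print(n,t,"dark x",dark)
E
```

```text
time: 69.75
position: [0.488, -0.3905, 0.1611]
tool_rot: [2.322, 2.116, -0.0]
ft_force: [0.3, 0.1, -0.1]
grip_width: 0.998
time: 70.25
position: [0.4843, -0.4294, 0.2227]
tool_rot: [-2.32, -2.116, -0.0]
ft_force: [0.3, 0.6, -0.0]
grip_width: 0.999
wrist rim 1925 centre [ 495.1 -310.8] size [197.1 104.1] ang 85.44
  brown [135, 22, 23, 22, 253] [ 485. -256.   19.]
  brown [159, 53, 24, 23, 247] [ 510. -299.   19.]
  brown [165, 119, 1, 36, 36] [ 496. -387.   21.]
  brown [154, 126, 10, 30, 38] [ 483. -395.   22.]
top rim 283 centre [ 498.8 -257.9] size [185.  105.8] ang 85.45
  brown [63, 33, 8, 8, 50] [ 510. -295.   21.]
  brown [50, 40, 7, 8, 47] [ 483. -250.   22.]
top -60 dark x [-72, -70, -68, -66, -64, -62, -60, -58, -56, -54, 62, 64, 66, 68, 70, 72]
top -20 dark x [-72, -70, -68, -66, -64, -62, -60, -58, -56, -54, -52, 64, 66, 68, 70]
top 20 dark x [-70, -68, -66, -64, -62, -60, -58, -56, 62, 64, 66, 68, 70]
top 60 dark x [-70, -68, -66, -64, -62, -60, -58, -56, -54, 60, 62, 64, 66, 68, 70, 72]
wrist -60 dark x []
wrist -20 dark x []
wrist 20 dark x []
wrist 60 dark x []
```

Run:
```python
from dish import *
th=np.radians(5.3);e=np.array([np.sin(th),np.cos(th)]);a=np.array([e[1],-e[0]]);c=np.array([.5008,-.2557])
for n,f,us,vs in(("wrist","w17",(100,420),(0,200)),("top","t17",(280,420),(200,300))):
    N=np.load(f+".npz");s=dict(position=N["pos"],tool_rot=N["rot"]);P,ok=cloud(n,s,N["d"],us,vs)
    q=P[ok&(P[...,2]>.024)&(P[...,2]<.036)];l=np.stack([(q[:,:2]-c)@a,(q[:,:2]-c)@e],1)*1000
    l=l[(abs(l[:,0])<70)&(abs(l[:,1])<100)]
    print(n,len(l),"x",np.percentile(l[:,0],[1,99]).round(1),"y",np.percentile(l[:,1],[1,99]).round(1))
    for lo,hi in((-80,-40),(-40,0),(0,40),(40,80)):
        k=l[(l[:,1]>lo)&(l[:,1]<hi)]
        if len(k)>10:print("   ",lo,hi,np.percentile(k[:,0],[2,98]).round(1))
    V=N["im"].astype(int).sum(2)
    for xx in(-66,66):
        r=[]
        for yy in range(-130,131,4):
            p=proj(n,np.array([*(c+a*xx/1000+e*yy/1000),0.]),s).round().astype(int)
            r.append(int(V[p[1],p[0]]) if 0<=p[0]<512 and 0<=p[1]<384 else -1)
        print("  along y at x",xx,r)
```

```text
wrist 1052 x [-53.4  51.2] y [-86.7  40.7]
    -80 -40 [-52.3  51.2]
    -40 0 [-52.7  51. ]
    0 40 [-53.6  50.4]
    40 80 [-52.5  49.9]
  along y at x -66 [375, 455, 461, 469, 477, 489, 121, 136, 139, 142, 142, 140, 181, 188, 186, 186, 187, 192, 199, 190, 195, 201, 197, 190, 194, 194, 191, 191, 191, 192, 193, 192, 186, 182, 173, 173, 173, 173, 167, 170, 156, 160, 162, 158, 150, 152, 151, -1, -1, -1, -1, -1, -1, -1, -1, -1, -1, -1, -1, -1, -1, -1, -1, -1, -1, -1]
  along y at x 66 [628, 631, 630, 635, 637, 594, 190, 185, 194, 189, 186, 188, 183, 182, 182, 177, 172, 176, 181, 173, 166, 170, 159, 169, 159, 160, 156, 156, 152, 153, 143, 145, 145, 145, 135, 144, 140, 134, 131, 131, 130, 130, 133, 131, 131, 129, 124, -1, -1, -1, -1, -1, -1, -1, -1, -1, -1, -1, -1, -1, -1, -1, -1, -1, -1, -1]
top 235 x [-54.7  50.1] y [-96.7  90.2]
    -80 -40 [-53.1  49.8]
    -40 0 [-54.4  50.3]
    0 40 [-54.5  49.3]
    40 80 [-55.2  48.7]
  along y at x -66 [212, 246, 248, 254, 251, 200, 98, 46, 59, 24, 38, 19, 63, 79, 60, 85, 73, 87, 58, 87, 69, 49, 89, 73, 92, 77, 79, 72, 63, 72, 62, 87, 54, 77, 69, 59, 49, 84, 71, 80, 61, 68, 81, 90, 75, 47, 60, 64, 66, 56, 88, 73, 53, 91, 85, 78, 61, 33, 65, 79, 268, 375, 413, 411, 418, 405]
  along y at x 66 [395, 400, 399, 395, 388, 313, 175, 54, 42, 89, 76, 72, 62, 71, 86, 77, 79, 80, 53, 63, 100, 79, 84, 82, 64, 75, 66, 78, 75, 75, 60, 84, 60, 71, 79, 77, 57, 78, 64, 68, 84, 73, 71, 65, 87, 58, 65, 71, 91, 75, 80, 72, 64, 86, 64, 79, 67, 74, 79, 112, 244, 327, 354, 362, 348, 372]
```

The dish is within about 2 mm and 1° of the mat's centre and axes, with both biscuits in it. I'll let it settle for a moment, then hand in.

```bash
python3 -m jog '[[[1,0,0,0,0],[1,0,0,0,0]]]'|head -2; python3 -c "
from bench import job
print(job.close_job())"
```

```text
time: 70.6
position: [0.4844, -0.4299, 0.2231]
the job is handed in; nothing more can be done
None
```

The job is done and handed in at about 71 s of the 210 s allowed. Both biscuits (only two were present) went through the drum and are in the dish on the mat.

**What I did:** I slid the dish home until it touched the cross bar, then cranked the drum to port up. That crank took two tries, because the first time the gripper had not closed before I moved. I put both biscuits in the level scoop, tipped it to about 55 degrees and lowered it to level. I then cranked the drum to port down and back up, and slid the dish out to the mat.

**Last checks:**
- **Drum:** it was at about −0.01 rad (port up) and looked empty in the last pictures.
- **Biscuits:** both were detected in the dish after I released it.
- **Dish:** it is about 1.5 mm off the mat's centre in x and about 1 mm in y. The two cameras put it 0.5 to 1 degree off square.
- **Mug, jar and tin:** I never touched them, but took no separate measurement to confirm they had not moved.

The picture limit ran out before the final slide, so the last placing was checked by colour and depth measurements only. I saw no grip slip and no sign that the dish had been knocked.

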